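Swap two resistance standards, gauge the tube and hold the rod level

TASK

The red-lidded resistance standard on the round aluminium levelling stand has already been gauged: swap it with the blue-lidded one on the round black rubber mat, so that each stands upright and fully on the other's place, let go. Then take the yellow-handled gauge rod out of its rack, slide it down the guide tube of the blue-lidded standard, now on the stand, until its collar stops on the tube's mouth, and draw it out again. Finish holding the rod, still in the gripper: level, its tip over the middle of the white reading card and a hand's breadth or two above it, touching nothing else, so that the rings at its tip can be read; tip nothing over, leave the other things on the bench where they are, and leave the black-handled rod in the rack.

Things in the scene. Friction and masses are not known exactly. Their poses are not given: they have to be found in the camera images.
- can_red: red-lidded resistance standard, at first on the levelling stand: slotted aluminium can 76 mm across, 81 mm red lid with its top 94 mm above the foot, about 0.55 kg; origin at the centre of the foot, z up. Two bent terminal posts rise from the lid 27 mm from the axis along +x and -x and reach out to 53 mm, 136 mm high; along its y axis both sides of the central tube are clear for fingers
- can_red_neck (a point): point on the axis of the red standard, 119 mm above its foot, where its central steel guide tube is gripped to lift it; the tube is 22 mm thick from the lid (94 mm) to 133 mm, then flares to a 27 mm mouth at 140 mm
- can_blue: blue-lidded resistance standard, at first on the rubber mat: slotted aluminium can 76 mm across, 81 mm blue lid with its top 94 mm above the foot, about 0.55 kg; origin at the centre of the foot, z up. Two bent terminal posts rise from the lid 27 mm from the axis along +x and -x and reach out to 53 mm, 136 mm high; along its y axis both sides of the central tube are clear for fingers
- can_blue_neck (a point): point on the axis of the blue standard, 119 mm above its foot, where its central steel guide tube is gripped to lift it; the tube is 22 mm thick from the lid (94 mm) to 133 mm, then flares to a 27 mm mouth at 140 mm
- can_blue_mouth (a point): centre of the mouth of the blue standard's guide tube, 140 mm above its foot, on its axis; bore 14 mm, flared to about 19 mm at the mouth, deeper than the gauge rod is long below its collar, so the collar stops first
- stand: round aluminium levelling stand, 116 mm across, fixed to the bench; origin at bench height under its centre, its flat top 16 mm above the bench
- mat: round black rubber mat, 116 mm across, fixed to the bench; origin at bench height under its centre, its flat top 6 mm above the bench
- gauge: yellow-handled gauge rod: steel, 8 mm thick and 100 mm long below the brass collar (30 mm across, 6 mm thick), black rings near the bevelled tip; round yellow handle 18 mm thick, from 106 to 186 mm; origin at the very tip, z from tip to handle. 0.085 kg, balanced near the collar. Stands upright, with 1 mm play, in one of the rack's two holes, tip 10 mm above the bench
- gauge_grip (a point): middle of the yellow handle, 146 mm from the tip. Gripped here with the fingers tilted about 45 degrees from vertical, the rod can be held upright and later turned level with the gripper never nearer to level than 45 degrees
- gauge_tip (a point): the very tip of the yellow gauge rod
- gauge_collar (a point): centre of the underside of the yellow gauge rod's collar, 100 mm from the tip
- spare: black-handled gauge rod: steel, 8 mm thick and 100 mm long below the brass collar (30 mm across, 6 mm thick), black rings near the bevelled tip; round black handle 18 mm thick, from 106 to 186 mm; origin at the very tip, z from tip to handle. Stands in the other hole of the rack, 75 mm away, and stays there.
- rack: grey rack block for the rods, 56 x 150 x 70 mm (x, y, z), fixed; origin at the centre of its underside; two upright holes 60 mm deep and 10.5 mm wide at y = -37.5 and +37.5 mm
- card: white reading card, 140 x 140 mm and 2 mm thick, flat on the bench, fixed; origin at its centre
- can_grey: grey-lidded standard, 76 mm across and 136 mm high, terminals out to 53 mm from its axis; origin at the centre of its foot; a bystander
- shunt_a: black shunt box with four posts, 80 x 115 x 50 mm (84 mm with the posts), origin at the centre of its underside; a bystander
- shunt_b: another black shunt box of the same size; a bystander
- screwdriver: orange screwdriver, 160 mm long, lying along its x axis; a bystander
- mug: white mug, 76 mm across, 90 mm high, origin at the centre of its underside; a bystander

How it is judged (in metres and radians):
On the way, in this order (a step that is already met when the one before it is completed fails the run):
1. the two standards have changed places: blue fully on the levelling stand, red fully on the rubber mat, both upright and let go (horizontal distance between can_blue and stand below 0.02 m and z of can_blue in the frame of stand between 0.012 and 0.02 m and angle between each of can_blue, can_red's own z axis and vertical below 0.08 rad and horizontal distance between can_red and mat below 0.02 m and z of can_red in the frame of mat between 0.002 and 0.01 m and contact force between the fingers and can_red below 0.1 N and contact force between the fingers and can_blue below 0.1 N), for 0.2 s.
2. the yellow-handled rod is in the blue standard's guide tube with its collar stopped on the mouth (z of gauge_collar in the frame of can_blue_mouth between -0.004 and 0.003 m and horizontal distance between gauge_collar and can_blue_mouth below 0.006 m and angle between the z axis of gauge and the z axis of can_blue, either way round below 0.09 rad and horizontal distance between can_blue and stand below 0.02 m and z of can_blue in the frame of stand between 0.012 and 0.02 m and angle between each of can_blue, can_red's own z axis and vertical below 0.08 rad and horizontal distance between can_red and mat below 0.02 m and z of can_red in the frame of mat between 0.002 and 0.01 m), for 0.2 s.
At the end, for the whole second after the job is handed in: Yellow rod gripped, still, within 10 degrees of level, touching only the gripper, tip within 50 mm of the card's centre from above and 70-280 mm above the bench; blue standard on the stand, red on the mat, upright, axes within 20 mm of centre (horizontal distance between can_blue and stand below 0.02 m and z of can_blue in the frame of stand between 0.012 and 0.02 m and angle between each of can_blue, can_red's own z axis and vertical below 0.08 rad and horizontal distance between can_red and mat below 0.02 m and z of can_red in the frame of mat between 0.002 and 0.01 m and contact force between the fingers and gauge above 1 N and angle between gauge's own z axis and vertical between 1.396 and 1.745 rad and horizontal distance between gauge_tip and card below 0.05 m and height (world z) of gauge_tip between 0.07 and 0.28 m and linear speed of gauge below 0.03 m/s and contact force between gauge and can_blue below 0.05 N and contact force between gauge and can_red below 0.05 N and contact force between gauge and spare below 0.05 N and contact force between gauge and rack below 0.05 N and contact force between gauge and card below 0.05 N and contact force between gauge and can_grey below 0.05 N and contact force between gauge and shunt_a below 0.05 N and contact force between gauge and mug below 0.05 N); the arm keeps its last pose, push and grip.
It fails at once if a bystander on the bench is shoved more than 30 mm (distance of any of can_grey, shunt_a, shunt_b, screwdriver, mug from where it was at the start of the episode above 0.03 m).
It fails at once if the black-handled rod is taken out of the rack (distance of spare from where it was at the start of the episode above 0.03 m).
It fails at once if a standard or the mug is tipped (angle between any of can_red, can_blue, can_grey, mug's own z axis and vertical above 0.5 rad).
It also fails if it takes over 72 s, if anything falls off the work surface, if the arm or the gripper's body presses on something with over 40 N, if the wrist force passes 120 N, or if a joint passes its speed limit or range.

ROBOT

A 6-joint arm with a two-finger parallel gripper is mounted at the origin on the work surface. World frame = base frame: x ahead of the robot, y to its left, z up, the work surface at z = 0. Lengths are in mm, angles in rad, forces in N, time in s.
With the tool pointing down it reaches from about 350 to 875 mm from the base axis. Payload 4.2 kg.
Tool frame: the origin (TCP) lies on the centre line of the jaws, within the pads' length; the fingertips stand 14 mm ahead of it and the grasp point (between the pads) lies 5 mm behind it (tcp_to_tips is the distance from the TCP to the fingertips, in mm); z points along the fingers, y is the direction in which the jaws open and shut (so a half turn about z gives the same grasp; the last joint's range is limited). The gripper opens to 85 mm and grips with 20 to 120 N. Pads are 22 mm wide; open, the fingers measure 114 mm over their backs; the gripper's body (76 mm by 85 mm) begins 54 mm behind the grasp point. The pads swing forward as they close: fully open they stand 13 mm farther back than shut.
Start: joints at [1.427, 0.385, 0.008, 0, -1.194, -0.259], TCP at [244.964, 574.971, 207.712] pointing down, gripper open.
Joint ranges: [-3.14, 3.14], [-1.21, 2.06], [-1.07, 1.41], [-3.16, 2.05], [-2.99, -0.16], [-3.1, 3.1]. Speed limits (rad/s): [2.79, 2.79, 3.14, 3.14, 3.14, 3.14].

INTERFACE

Orientations are given as a unit quaternion [x, y, z, w].
In Python, from bench import read_state, get_image, job_done, tcp_to_tips gives the robot as it stands. The module is installed in compiled form; this text tells all that it offers.
- The arm moves only by the tool play_rows, never from a script. Its argument "targets" is a list of rows, each an object of numbers: "gripper": the gripper's target within -1 to 1 (shut at 1, half-way at 0, fully open at -1); "tx", "ty", "tz": the shift along the tool's x, y, z scaled (see below); "spin": the turn about the tool's z scaled (see below). A call has 1 to 12 rows; each row is the pose to reach, as a shift and turn from the pose commanded when the call began, along the tool's axes at that moment; what a row does not reach only later rows make up. The controller multiplies each number of a shift by 0.25 m and each number of a turn by pi/4 rad. A row lasts 1/8 s, in which the tool goes at most 62.5 mm and 10.7 degrees, less where a joint would pass 70% of its speed; a pose out of reach is approached as far as the arm can. A call with a number of a shift or a turn outside -1 to 1 is refused whole. A call with a gripper value outside its range is refused whole. The fingers move at their own pace and stop on an object; the grip force is fixed at half the most. Time passes only in rows, so rows that repeat a pose let the fingers close. It gives the time, the measured TCP pose, the force and the opening at its end, in the units of the state.
- read_state(): the state, without advancing time (a new reading comes with each control period).
- get_image(name): name is "side" or "top"; returns a dict with "frame" (400x640x3 uint8, red, green, blue), "depth" (400x640 float32, mm along the optical axis (not along the pixel's ray), 0 where there is no reading), "mtx" (3x3 intrinsics, pixels), "world_to_cam" (4x4, takes a point from world to camera coordinates). Camera axes: x right, y up, looking along -z (the intrinsics and any distortion apply to the point x, -y, -z); pixel columns grow to the right and rows downward; lengths in mm; the calibration is good to about 2 mm. A picture is of the moment at which its call begins.
- job_done(): hands the job in, once; it reports no verdict.
The state is a dict: "clock": time; "joints": joint angles; "joint_vel": joint speeds; "joint_efforts": joint torques, N m; "position": TCP position; "ee_rot": TCP orientation; "contact_force": force on the tool from outside, world axes, zero at the start; "wrist_torque": the same for the moment, N m; "gripper_width": finger opening in mm.
Only numpy, scipy, OpenCV 4.12 (cv2) and the standard library are available. Lean on these libraries where they do the work, as an engineer would, in place of code of your own. Each camera call takes 0.05 s, during which the arm holds its last target.

## Working session

There is one attempt and no reset: what is moved stays moved. The work goes in short steps, Python scripts to look and compute and a tool call to move; the robot and the scene stay as the last step left them, time stands still between calls to the robot, and variables do not carry over. Pictures are saved under pics/ and viewed, and the job is handed in when it is done.

Besides the shell and the picture viewer there is one more tool, called after ">>>" by a JSON object that holds its "fn" and its "kwargs", one argument or row to a line. play_rows: Moves the arm, as the interface text tells. Its arguments: {"type":"object","properties":{"targets":{"type":"array","items":{"type":"object","properties":{"gripper":{"type":"number"},"tx":{"type":"number","minimum":-1,"maximum":1},"ty":{"type":"number","minimum":-1,"maximum":1},"tz":{"type":"number","minimum":-1,"maximum":1},"spin":{"type":"number","minimum":-1,"maximum":1}}}}},"required":["targets"]}

```bash
mkdir -p pics; cat > h.py <<'E'
import numpy as np, cv2
from bench import *
def grab(n):
    d=get_image(n); return d
def save(d,f,scale=1.25):
    im=cv2.cvtColor(d["frame"],cv2.COLOR_RGB2BGR)
    cv2.imwrite('pics/'+f,cv2.resize(im,None,fx=scale,fy=scale,interpolation=cv2.INTER_CUBIC))
def pts(d):
    z=d["depth"]; K=d["mtx"]; h,w=z.shape
    u,v=np.meshgrid(np.arange(w),np.arange(h))
    x=(u-K[0,2])/K[0,0]*z; y=(v-K[1,2])/K[1,1]*z
    P=np.stack([x,-y,-z,np.ones_like(z)],-1)
    return (P@np.linalg.inv(d["world_to_cam"]).T)[...,:3]
def ray(d,u,v,zp):
    K=d["mtx"];T=np.linalg.inv(d["world_to_cam"])
    r=T[:3,:3]@np.array([(u-K[0,2])/K[0,0],-(v-K[1,2])/K[1,1],-1.]); o=T[:3,3]
    return o+r*(zp-o[2])/r[2]
def proj(d,p):
    K=d["mtx"]; q=d["world_to_cam"]@np.append(p,1.); return K[0,0]*q[0]/-q[2]+K[0,2],K[1,1]*-q[1]/-q[2]+K[1,2]
E
python3 - <<'E'
from h import *
print(read_state())
for n in("top","side"):
    d=grab(n); save(d,n+'0.png',1.25); print(n,d["mtx"],d["world_to_cam"]); np.savez(n+'0.npz',**d)
E
```

```text
{'clock': 0.0, 'joints': array([ 1.42662506e+00,  3.85574473e-01,  6.65757036e-03, -4.83909739e-04,
       -1.19400883e+00, -2.58599024e-01]), 'joint_vel': array([-0.00026089, -0.00034136, -0.00139172,  0.00025957,  0.00125081,
        0.00106051]), 'joint_efforts': array([ 7.31533819e-04, -3.92292488e+01,  1.88399380e+01,  4.18634981e+00,
       -4.66360667e-03,  2.24987964e-06]), 'position': array([244.72271808, 574.42083538, 206.62548791]), 'ee_rot': array([ 9.79772013e-01, -2.00114015e-01, -1.63636667e-04,  1.07581990e-03]), 'contact_force': array([-0.18653965, -0.32247007,  0.20695381]), 'wrist_torque': array([ 0.00996445, -0.02884463,  0.06528153]), 'gripper_width': 85.47826839638664}
top [[378.69126291   0.         320.2418866 ]
 [  0.         378.69126291 207.22515869]
 [  0.           0.           1.        ]] [[ 2.06895708e-02 -9.99784879e-01 -1.46195508e-03 -3.56418085e+01]
 [ 9.84637946e-01  2.01224963e-02  1.73445096e-01 -5.70704400e+02]
 [-1.73378366e-01 -5.02800104e-03  9.84842455e-01 -1.17228255e+03]
 [ 0.00000000e+00  0.00000000e+00  0.00000000e+00  1.00000000e+00]]
side [[361.90911766   0.         327.66840074]
 [  0.         361.90911766 196.29807152]
 [  0.           0.           1.        ]] [[ 9.40504557e-01 -3.39320998e-01  1.76759364e-02 -5.23803005e+02]
 [ 1.97397724e-01  5.87993740e-01  7.84409014e-01 -2.01962611e+02]
 [-2.76559789e-01 -7.34251062e-01  6.19991984e-01 -1.04346701e+03]
 [ 0.00000000e+00  0.00000000e+00  0.00000000e+00  1.00000000e+00]]
```

View pics/top0.png

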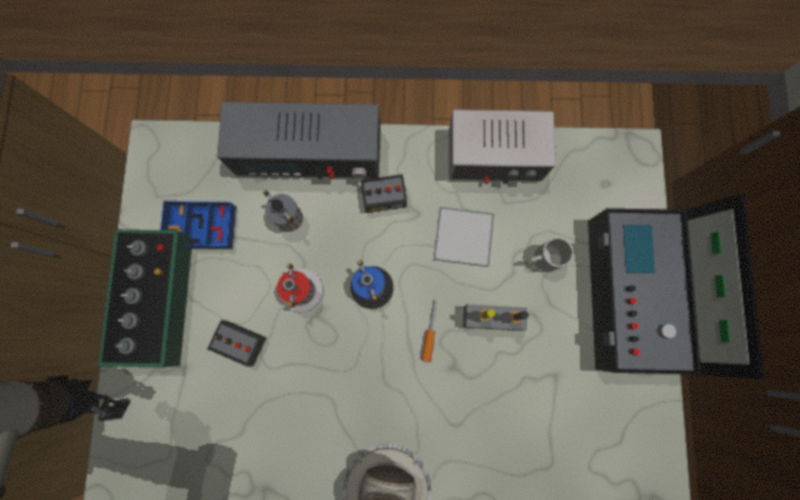

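View pics/side0.png

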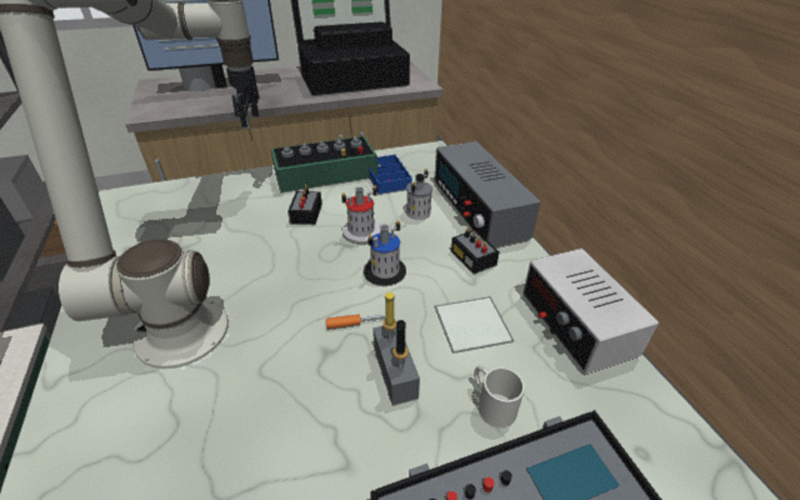

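```bash
cat >> h.py <<'E'
def blobs(mask,minA=15):
    n,l,s,c=cv2.connectedComponentsWithStats(mask.astype(np.uint8),connectivity=8)
    return [(int(s[i,4]),c[i].round(1),l==i) for i in range(1,n) if s[i,4]>=minA]
def hsv(d): return cv2.cvtColor(d["frame"],cv2.COLOR_RGB2HSV)
def cmask(d,name):
    H=hsv(d); h,s,v=H[...,0],H[...,1],H[...,2]
    if name=='red': return ((h<8)|(h>172))&(s>150)&(v>60)
    if name=='blue': return (h>103)&(h<122)&(s>130)&(v>60)
    if name=='yellow': return (h>22)&(h<34)&(s>130)&(v>90)
    if name=='orange': return (h>8)&(h<18)&(s>170)&(v>120)
E
python3 - <<'E'
from h import *
for n in("top","side"):
    d=dict(np.load(n+'0.npz')); P=pts(d)
    for c in('red','blue','yellow','orange'):
        for a,cc,m in blobs(cmask(d,c),12):
            q=P[m]; q=q[d["depth"][m]>0]
            print(n,c,a,cc,np.median(q,0).round(0) if len(q) else None,q[:,:].min(0).round(0),q.max(0).round(0))
d=dict(np.load('top0.npz'))
im=cv2.cvtColor(d["frame"],cv2.COLOR_RGB2BGR)
cv2.imwrite('pics/tz.png',cv2.resize(im[130:300,150:430],None,fx=2.8,fy=2.8,interpolation=cv2.INTER_CUBIC))
d=dict(np.load('side0.npz'))
im=cv2.cvtColor(d["frame"],cv2.COLOR_RGB2BGR)
cv2.imwrite('pics/sz.png',cv2.resize(im[120:330,220:450],None,fx=2.8,fy=2.8,interpolation=cv2.INTER_CUBIC))
E
```

```text
top red 38 [263.7 136.9] [793. 164.  92.] [784. 158.  50.] [803. 178. 100.]
top red 13 [177.5 167.8] [703. 463.  13.] [692. 459.  12.] [713. 465.  17.]
top red 29 [174.  185.2] [647. 466.  13.] [622. 460.  10.] [654. 487.  19.]
top red 24 [128.1 197.9] [578. 569. 110.] [571. 561.  94.] [587. 585. 114.]
top red 328 [235.6 229.7] [485. 225. 110.] [452. 196. 104.] [523. 273. 118.]
top red 18 [505.5 240.3] [ 470. -577.  127.] [ 464. -584.  119.] [ 473. -572.  130.]
top red 18 [506.9 260.4] [ 411. -578.  126.] [ 405. -586.  120.] [ 414. -572.  132.]
top red 17 [508.  281.2] [ 350. -578.  125.] [ 345. -583.  114.] [ 353. -572.  127.]
top blue 1090 [160.9 178.5] [670. 515.   5.] [598. 427.  -4.] [716. 609.  51.]
top blue 364 [294.6 225.8] [501.  53. 100.] [466.  15.   5.] [540. 101. 108.]
top yellow 37 [391.9 250.4] [ 429. -226.  196.] [ 421. -235.  162.] [ 435. -219.  200.]
top orange 129 [342.3 276.3] [354. -98.  25.] [ 320. -110.   18.] [389. -86.  31.]
side red 16 [288.1 119.8] [578. 567. 104.] [573. 559.  92.] [596. 619. 116.]
side red 136 [288.1 163.7] [486. 222. 113.] [452. 194. 109.
[... 384 characters left out ...]
.] [764.  -7.  71.]
side red 28 [433.9 251.2] [ 795. -252.   42.] [ 785. -256.   32.] [ 804. -235.   46.]
side red 73 [390.4 386.9] [ 468. -580.  126.] [ 462. -586.  115.] [ 477. -572.  130.]
side red 43 [361.  396.4] [ 410. -578.  127.] [ 403. -584.  124.] [ 416. -572.  130.]
side blue 650 [311.8 139.9] [667. 491.  30.] [597. 424.   6.] [718. 617.  63.]
side blue 190 [308.9 195.1] [506.  41. 102.] [465.  14.  97.] [543.  92. 118.]
side yellow 32 [311.4 236.7] [ 429. -230.  198.] [ 422. -236.  192.] [ 436. -220.  200.]
side yellow 96 [311.5 249.7] [ 426. -234.  158.] [ 421. -236.  122.] [ 434. -229.  188.]
side orange 178 [274.1 256.7] [ 353. -105.   24.] [ 318. -116.   13.] [391. -92.  30.]
```

View pics/tz.png

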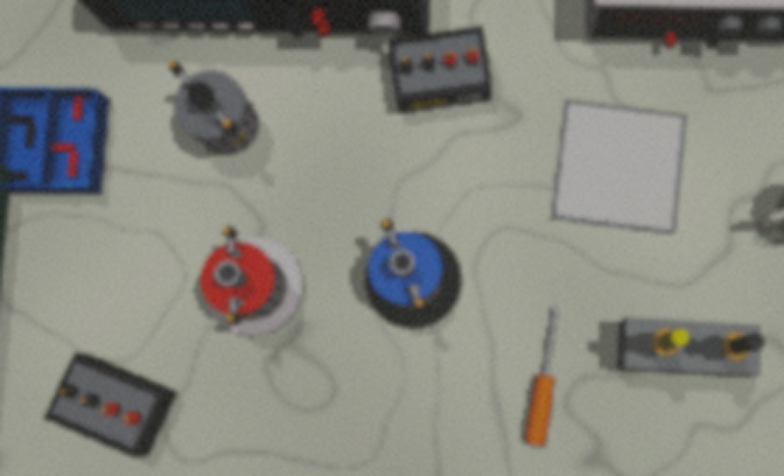

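View pics/sz.png

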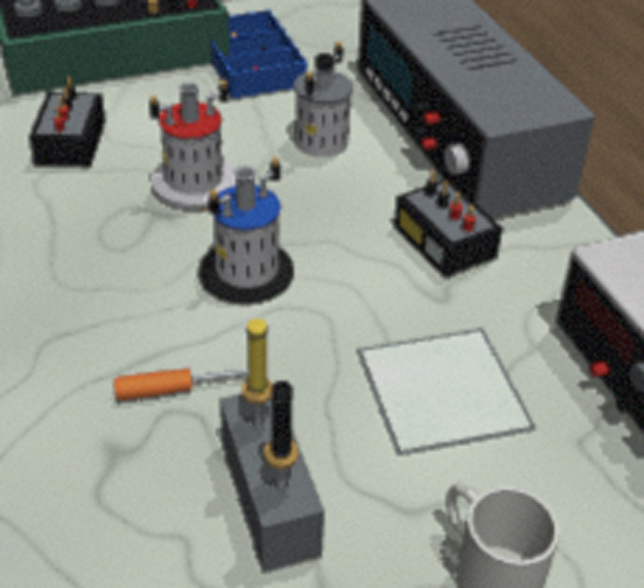

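```bash
python3 - <<'E'
from h import *
for n in("top","side"):
    d=dict(np.load(n+'0.npz')); P=pts(d)
    for nm,c0,dz in(('red',(487,232),16),('blue',(505,56),6)):
        r=np.hypot(P[...,0]-c0[0],P[...,1]-c0[1])
        z=P[...,2]
        ms=cmask(d,nm)&(r<60)&(z>dz+80)
        q=P[ms]; 
        # ray onto lid top
        vv,uu=np.nonzero(ms); L=np.array([ray(d,u,v,dz+94)[:2] for u,v in zip(uu,vv)]).astype(np.float32)
        c,R=cv2.minEnclosingCircle(L); 
        t=(r<22)&(z>dz+126); tv,tu=np.nonzero(t)
        T=np.array([ray(d,u,v,dz+140)[:2] for u,v in zip(tu,tv)])
        print(n,nm,'lid',np.round(c,1),round(R,1),'median z',np.median(q[:,2]).round(1),'tube',T.mean(0).round(1),len(T),P[t][:,:].mean(0).round(1),P[t][:,2].max())
        p=(r>24)&(r<65)&(z>dz+110)
        for a,cc,m in blobs(p,3): print('   post',a,cc,P[m].mean(0).round(1),ray(d,*cc,dz+132)[:2].round(1))
for n,u,v in(('red',231.4,227.1),('blue',293.6,223.6)):
    d=dict(np.load('top0.npz')); dz=16 if n=='red' else 6
    print(n,ray(d,u,v,dz+140))
d=dict(np.load('top0.npz'))
f=lambda x,y:(x/2.8+150,y/2.8+130)
for a,b,z in((( 230,232),(231,318),150),((386,224),(418,302),140)):
    print(ray(d,*f(*a),z),ray(d,*f(*b),z))
E
```

```text
top red lid [487.6 234.8] 39.0 median z 110.3 tube [487.7 235.1] 46 [487.8 235.5 154.5] 162.40155519979612
   post 35 [231.9 214.9] [526.6 237.6 141. ] [525.7 236.1]
   post 34 [232.9 241.6] [447.6 229.6 142. ] [447.  228.3]
top blue lid [504.5  54. ] 39.6 median z 100.4 tube [505.4  54.2] 47 [505.7  54.4 144.1] 149.69129195217874
   post 29 [288.6 211.7] [541.5  70.3 131.3] [540.3  69.8]
   post 28 [298.9 236.5] [467.4  37.1 133. ] [466.8  36.8]
side red lid [488.6 237.2] 38.8 median z 112.8 tube [486.7 229.1] 49 [488.  234.7 152.4] 159.1904001110065
   post 40 [298.  153.3] [528.9 237.5 139.8] [525.2 224.7]
   post 41 [275.7 158.3] [446.6 229.4 140. ] [444.1 217.3]
side blue lid [505.7  56. ] 40.1 median z 102.3 tube [503.3  50.6] 57 [504.5  54.6 142.9] 150.63620139673355
   post 40 [316.7 181.3] [542.3  69.9 130.2] [538.8  59.6]
   post 45 [296.9 192.1] [466.5  36.3 129.5] [463.7  25.5]
red [488.48620147 233.40848074 156.        ]
blue [503.79093182  53.10047291 146.        ]
[531.49310221 235.25230367 150.        ] [441.07609475 228.68609997 150.        ]
[545.07163811  72.01872629 140.        ] [462.64168167  35.42396626 140.        ]
```

```bash
python3 - <<'E'
from h import *
from scipy.optimize import least_squares
for n in("top","side"):
    d=dict(np.load(n+'0.npz')); P=pts(d); F=d["frame"].astype(int)
    S=hsv(d)
    for nm,c0,zz in(('stand',(487,235),16),('mat',(505,55),6)):
        h,w=P.shape[:2]
        G=np.array([[ray(d,u,v,zz)[:2] for u in range(180,400)] for v in range(100,290)])
        r=np.hypot(G[...,0]-c0[0],G[...,1]-c0[1])
        sub=S[100:290,180:400]; 
        if nm=='mat': m=(sub[...,2]<70)&(r<75)
        else: m=(sub[...,1]<22)&(sub[...,2]>150)&(r<80)
        bl=sorted(blobs(m,30),key=lambda b:-b[0])[:3]
        print(n,nm,[(b[0],b[1]+[180,100]) for b in bl])
        # outer edge by radial scan from estimate, robust fit
        hull=cv2.convexHull(np.argwhere(bl[0][2])[:,::-1].astype(np.int32))[:,0]
        H=np.array([G[v,u] for u,v in hull])
        f=least_squares(lambda p:np.hypot(H[:,0]-p[0],H[:,1]-p[1])-57.5,c0,loss='soft_l1',f_scale=1.)
        print(f.x.round(1),np.abs(f.fun).round(1)[:40])
        cv2.imwrite(f'pics/m_{n}_{nm}.png',cv2.resize(m.astype(np.uint8)*255,None,fx=3,fy=3))
    # grads of sat/value
E
```

```text
top stand [(209, array([251. , 220.8])), (34, array([232.8, 253.4]))]
[507.6 226.5] [ 5.9 10.5 15.2  7.7  0.3  1.5  1.   0.3  0.3  1.7]
top mat [(297, array([300.7, 236.1]))]
[504.7  54.4] [0.2 0.  0.2 0.6 0.6 0.9 2.5 2.3 2.8 3.5 3.7 5.7 3.8 2.  1.7 1.6]
side stand [(230, array([277.5, 188. ])), (74, array([301.8, 180.1]))]
[462.6 234.3] [20.5 23.3 10.7  0.7  0.2  1.9  2.3  0.3  4.8 11.3 15.7  7.9]
side mat [(267, array([307. , 220.1]))]
[504.1  53.5] [1.9 1.9 0.5 0.4 0.2 0.1 0.1 1.1 1.6 1.6 1.9 2.3 1.  0.5 2.  2.3 3.1]
```

```bash
python3 - <<'E'
from h import *
out=[]
for n,(y0,x0) in(("top",(190,200)),("side",(120,225))):
    d=dict(np.load(n+'0.npz')); im=cv2.cvtColor(d["frame"],cv2.COLOR_RGB2BGR)
    z=cv2.resize(im[y0:y0+90,x0:x0+100],None,fx=4,fy=4,interpolation=cv2.INTER_CUBIC)
    for c,zz in(((488,235),16),((505,54.4),6)):
        for a in np.linspace(0,2*np.pi,60):
            u,v=proj(d,[c[0]+58*np.cos(a),c[1]+58*np.sin(a),zz]); 
            q=(int((u-x0+.5)*4),int((v-y0+.5)*4)); cv2.circle(z,q,0,(0,255,0),-1)
    out.append(z)
cv2.imwrite('pics/ov.png',np.hstack(out))
E
```

```text
(no output)
```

View pics/ov.png

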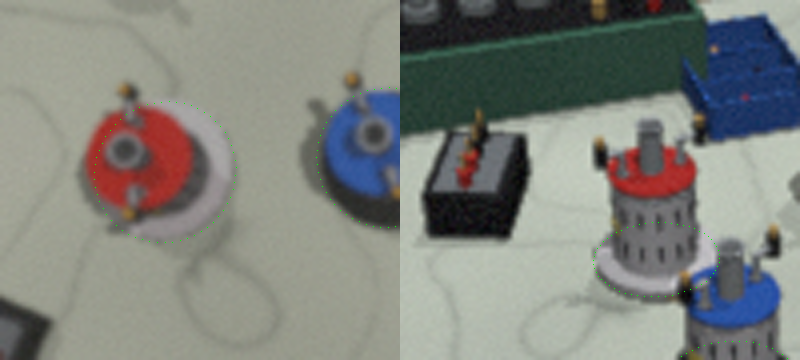

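```bash
cat >> h.py <<'E'
from scipy.spatial.transform import Rotation as Ro
def plan(wps,s=None):
    """wps: list of (x,y,z,jawdeg or None). prints tool shift numbers from the measured pose"""
    s=s or read_state(); R=Ro.from_quat(s["ee_rot"]).as_matrix(); p=s["position"]
    ja=np.degrees(np.arctan2(R[1,1],R[0,1])); 
    print('clk',round(s["clock"],2),'pos',p.round(1),'jaw',round(ja,1),'zdir',R[:,2].round(3),'w',round(s["gripper_width"],1),'F',s["contact_force"].round(1),'j6',s["joints"][5].round(2))
    for x,y,z,a in wps:
        t=R.T@(np.array([x,y,z])-p)/250
        sp=0
        if a is not None: da=(a-ja+90)%180-90; sp=-da/45
        print(np.round(t,3),'spin',round(sp,3))
E
python3 - <<'E'
from h import *
plan([(488,235,215,95.7),(488,235,160,95.7),(488,235,131,95.7)])
E
```

```text
clk 0.1 pos [244.8 574.5 206.7] jaw -113.1 zdir [-0.001 -0.002 -1.   ] w 85.5 F [-0.8 -0.8  0.4] j6 -0.26
[ 1.428  0.868 -0.031] spin -0.64
[1.427 0.867 0.189] spin -0.64
[1.427 0.867 0.305] spin -0.64
```

>>> {"fn": "play_rows", "kwargs": {
  "targets": [
    {"tx": 0.15, "ty": 0.1, "tz": -0.03, "spin": -0.12, "gripper": -1},
    {"tx": 0.35, "ty": 0.2, "tz": -0.03, "spin": -0.3, "gripper": -1},
    {"tx": 0.55, "ty": 0.33, "tz": -0.03, "spin": -0.45, "gripper": -1},
    {"tx": 0.75, "ty": 0.45, "tz": -0.03, "spin": -0.6, "gripper": -1},
    {"tx": 0.88, "ty": 0.54, "tz": -0.03, "spin": -0.64, "gripper": -1},
    {"tx": 0.95, "ty": 0.58, "tz": -0.03, "spin": -0.64, "gripper": -1},
    {"tx": 0.95, "ty": 0.58, "tz": -0.03, "spin": -0.64, "gripper": -1}
  ]
}}

```text
clock: 0.98
position: [407.1, 347.8, 215.0]
ee_rot: [0.999, 0.049, -0.0, 0.0]
contact_force: [-0.2, 0.7, 0.3]
gripper_width: 85.5
```

```bash
python3 - <<'E'
from h import *
plan([(488,235,215,95.7),(488,235,160,95.7),(488,235,131,95.7)])
E
```

```text
clk 0.97 pos [407.1 347.8 215. ] jaw -84.4 zdir [-0. -0. -1.] w 85.5 F [-0.2  0.7  0.3] j6 0.66
[0.278 0.481 0.   ] spin -0.002
[0.278 0.481 0.22 ] spin -0.002
[0.278 0.481 0.336] spin -0.002
```

>>> {"fn": "play_rows", "kwargs": {
  "targets": [
    {"tx": 0.1, "ty": 0.17, "tz": 0.0, "gripper": -1},
    {"tx": 0.2, "ty": 0.35, "tz": 0.0, "gripper": -1},
    {"tx": 0.27, "ty": 0.46, "tz": 0.0, "gripper": -1},
    {"tx": 0.278, "ty": 0.481, "tz": 0.0, "gripper": -1},
    {"tx": 0.278, "ty": 0.481, "tz": 0.02, "gripper": -1},
    {"tx": 0.278, "ty": 0.481, "tz": 0.1, "gripper": -1},
    {"tx": 0.278, "ty": 0.481, "tz": 0.18, "gripper": -1},
    {"tx": 0.278, "ty": 0.481, "tz": 0.18, "gripper": -1}
  ]
}}

```text
invalid input
```

```bash
python3 - <<'E'
from h import *
plan([(488,235,131,95.7)])
d=grab('side'); save(d,'s1.png'); 
im=cv2.cvtColor(d["frame"],cv2.COLOR_RGB2BGR)
cv2.imwrite('pics/s1z.png',cv2.resize(im[60:260,220:420],None,fx=3,fy=3,interpolation=cv2.INTER_CUBIC))
E
```

```text
clk 0.97 pos [407.1 347.8 215. ] jaw -84.4 zdir [-0. -0. -1.] w 85.5 F [-0.2  0.7  0.3] j6 0.66
[0.278 0.481 0.336] spin -0.002
```

View pics/s1z.png

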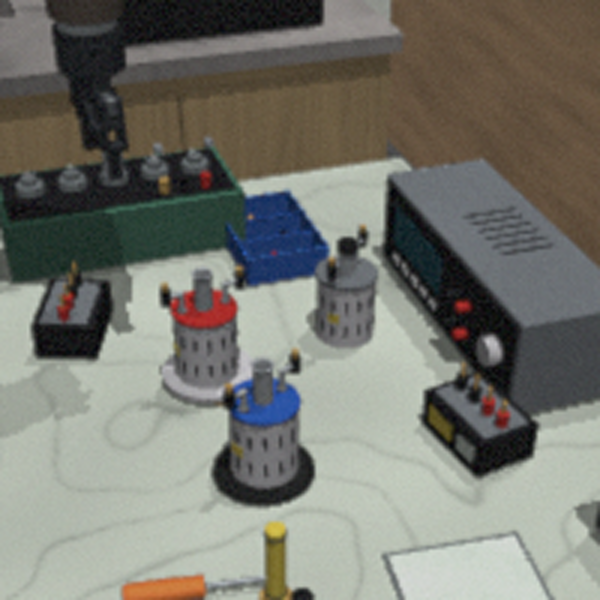

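>>> {"fn": "play_rows", "kwargs": {
  "targets": [
    {"tx": 0.1, "ty": 0.17, "tz": 0.0, "spin": 0, "gripper": -1},
    {"tx": 0.2, "ty": 0.35, "tz": 0.0, "spin": 0, "gripper": -1},
    {"tx": 0.27, "ty": 0.46, "tz": 0.0, "spin": 0, "gripper": -1},
    {"tx": 0.278, "ty": 0.481, "tz": 0.0, "spin": 0, "gripper": -1},
    {"tx": 0.278, "ty": 0.481, "tz": 0.02, "spin": 0, "gripper": -1},
    {"tx": 0.278, "ty": 0.481, "tz": 0.1, "spin": 0, "gripper": -1},
    {"tx": 0.278, "ty": 0.481, "tz": 0.18, "spin": 0, "gripper": -1},
    {"tx": 0.278, "ty": 0.481, "tz": 0.18, "spin": 0, "gripper": -1}
  ]
}}

```text
clock: 2.02
position: [486.1, 236.3, 168.5]
ee_rot: [0.999, 0.051, -0.002, 0.001]
contact_force: [1.0, -0.6, 0.4]
gripper_width: 85.7
```

```bash
python3 - <<'E'
from h import *
plan([(488,235,131,95.7)])
d=grab('side'); 
im=cv2.cvtColor(d["frame"],cv2.COLOR_RGB2BGR)
cv2.imwrite('pics/s2z.png',cv2.resize(im[60:260,220:420],None,fx=3,fy=3,interpolation=cv2.INTER_CUBIC))
E
```

```text
clk 2.02 pos [486.1 236.3 168.5] jaw -84.2 zdir [-0.003 -0.002 -1.   ] w 85.7 F [ 1.  -0.6  0.4] j6 0.92
[0.008 0.006 0.15 ] spin 0.003
```

View pics/s2z.png

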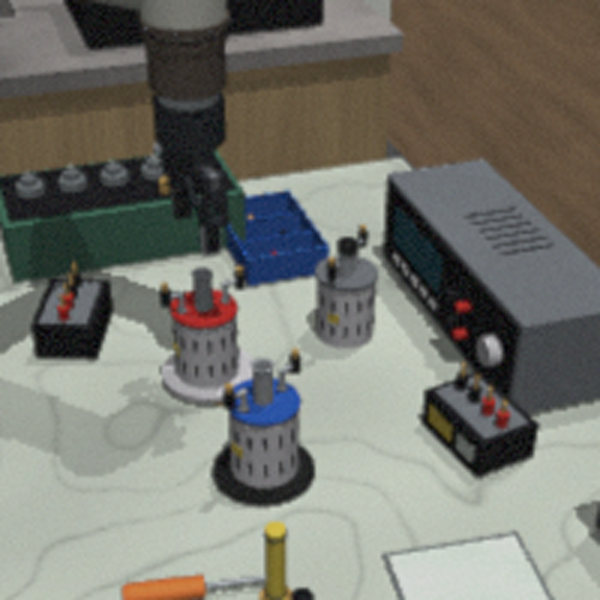

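```bash
python3 - <<'E'
from h import *
s=read_state(); d=grab('side'); R=Ro.from_quat(s["ee_rot"]).as_matrix()
for off in([0,0,0],[0,43,0],[0,-43,0],[0,0,-60]):
    w=s["position"]+R@off; u,v=proj(d,w); print(off,w.round(0),(round((u-220)*3),round((v-60)*3)))
P=pts(d); z=P[...,2]; m=(z>100)&(z<260)&(np.hypot(P[...,0]-487,P[...,1]-235)<75)
for a in range(100,230,10):
    k=m&(z>a)&(z<a+10); 
    if k.any(): print(a,k.sum(),P[k].min(0).round(0),P[k].max(0).round(0))
E
```

```text
[0, 0, 0] [487. 237. 170.] (198, 264)
[0, 43, 0] [491. 194. 170.] (212, 282)
[0, -43, 0] [483. 279. 170.] (186, 247)
[0, 0, -60] [487. 237. 230.] (196, 217)
100 48 [452. 197. 100.] [524. 264. 110.]
110 177 [449. 196. 110.] [528. 274. 120.]
120 26 [437. 226. 121.] [528. 240. 130.]
130 57 [437. 224. 130.] [540. 244. 140.]
140 42 [437. 221. 141.] [540. 245. 150.]
150 41 [442. 224. 150.] [538. 250. 159.]
160 1 [491. 243. 161.] [491. 243. 161.]
200 1 [479. 281. 210.] [479. 281. 210.]
210 30 [471. 183. 210.] [500. 286. 219.]
220 34 [470. 180. 220.] [501. 286. 230.]
```

```bash
python3 - <<'E'
from h import *
import bench
print(tcp_to_tips if not callable(tcp_to_tips) else tcp_to_tips())
s=read_state();print(s["clock"],s["position"],s["joints"],s["ee_rot"],s["joint_vel"])
for n in('side','top'):
    d=grab(n);P=pts(d); z=P[...,2]; m=(z>163)&(z<260)&(np.hypot(P[...,0]-487,P[...,1]-235)<75)
    print(n,P[m].min(0),P[m].max(0),np.percentile(z[m],[1,5,50]))
d=dict(np.load('side0.npz'));P=pts(d); z=P[...,2]; m=(z>125)&(z<320)&(np.hypot(P[...,0]-245,P[...,1]-575)<75);print(P[m].min(0),np.percentile(z[m],[1,5,50]))
save(grab('top'),'t2.png')
E
```

```text
14.0
2.125 [487.64446286 236.85914419 170.59701407] [ 7.51590806e-01  2.75043447e-01 -2.52741448e-01  4.12333214e-04
 -1.04255854e+00  9.20669457e-01] [ 9.98708096e-01  5.08139433e-02  2.87916503e-04 -9.91908126e-06] [-0.00841343 -0.01110374  0.01443497  0.00199531  0.00156242  0.00065072]
side [468.17133887 162.66208158 209.33518249] [502.36025815 298.06063621 259.86332648] [209.80077825 213.16786568 233.29016196]
top [477.93337261 165.09033144 219.4237598 ] [484.8342455  190.9911812  258.35635914] [219.57154063 220.16266393 244.16526334]
[203.91980302 503.37686319 246.46591327] [248.54303275 252.25691918 292.26685375]
```

View pics/t2.png

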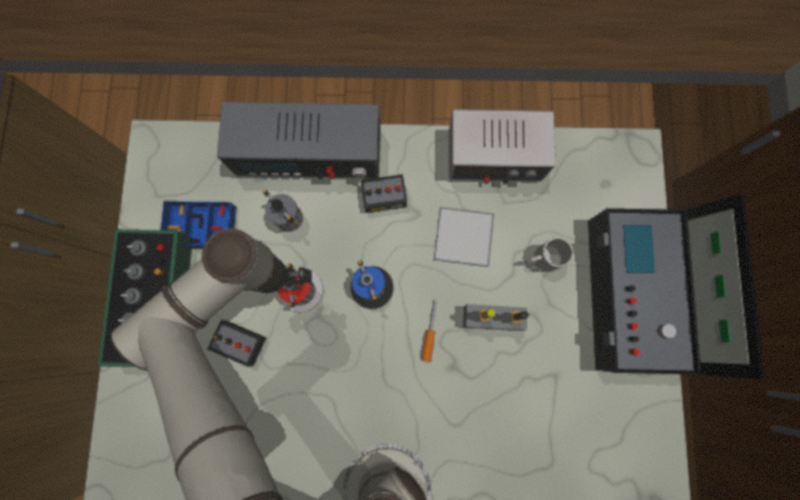

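>>> {"fn": "play_rows", "kwargs": {
  "targets": [
    {"tx": 0, "ty": 0, "tz": -0.08, "spin": 0, "gripper": 1},
    {"tx": 0, "ty": 0, "tz": -0.16, "spin": 0, "gripper": 1},
    {"tx": 0, "ty": 0, "tz": -0.16, "spin": 0, "gripper": 1},
    {"tx": 0, "ty": 0, "tz": -0.16, "spin": 0, "gripper": 1},
    {"tx": 0, "ty": 0, "tz": -0.16, "spin": 0, "gripper": 1},
    {"tx": 0, "ty": 0, "tz": -0.16, "spin": 0, "gripper": 1},
    {"tx": 0, "ty": 0, "tz": -0.16, "spin": 0, "gripper": 1}
  ]
}}

```text
clock: 3.15
position: [487.7, 235.7, 209.9]
ee_rot: [0.999, 0.05, -0.0, 0.0]
contact_force: [0.0, -0.2, 0.5]
gripper_width: 0.1
```

```bash
python3 - <<'E'
from h import *
s=read_state();print(s["clock"],s["position"],s["gripper_width"])
d=grab('side');P=pts(d); z=P[...,2]; m=(z>165)&(z<310)&(np.hypot(P[...,0]-487,P[...,1]-235)<85)
for a in range(165,310,10):
    k=m&(z>a)&(z<a+10); 
    if k.any(): print(a,k.sum(),P[k].min(0).round(0),P[k].max(0).round(0))
print(proj(d,s["position"]))
im=cv2.cvtColor(d["frame"],cv2.COLOR_RGB2BGR)
u,v=proj(d,s["position"])
z=cv2.resize(im[40:180,220:360],None,fx=4,fy=4,interpolation=cv2.INTER_CUBIC)
cv2.drawMarker(z,(int((u-220)*4),int((v-40)*4)),(0,255,0))
cv2.imwrite('pics/s3z.png',z)
E
```

```text
3.15 [487.69112476 235.65328541 209.85897452] 0.10197085085564157
235 10 [477. 225. 237.] [492. 239. 245.]
245 20 [475. 222. 246.] [495. 243. 255.]
255 23 [475. 220. 255.] [498. 241. 265.]
265 18 [475. 221. 266.] [497. 238. 274.]
275 13 [473. 204. 279.] [498. 263. 285.]
285 31 [472. 197. 285.] [501. 272. 294.]
295 34 [470. 188. 295.] [502. 279. 305.]
305 21 [468. 186. 305.] [500. 283. 310.]
(np.float64(285.77178250910123), np.float64(137.77541027704999))
```

View pics/s3z.png

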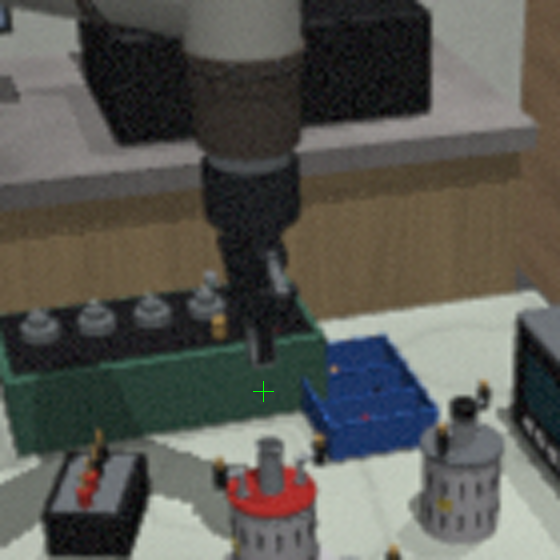

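>>> {"fn": "play_rows", "kwargs": {
  "targets": [
    {"tx": 0, "ty": 0, "tz": 0, "spin": 0, "gripper": -1},
    {"tx": 0, "ty": 0, "tz": 0, "spin": 0, "gripper": -1},
    {"tx": 0, "ty": 0, "tz": 0, "spin": 0, "gripper": -1},
    {"tx": 0, "ty": 0, "tz": 0.05, "spin": 0, "gripper": -1},
    {"tx": 0, "ty": 0, "tz": 0.13, "spin": 0, "gripper": -1},
    {"tx": 0, "ty": 0, "tz": 0.2, "spin": 0, "gripper": -1},
    {"tx": 0, "ty": 0, "tz": 0.26, "spin": 0, "gripper": -1},
    {"tx": 0, "ty": 0, "tz": 0.31, "spin": 0, "gripper": -1},
    {"tx": 0, "ty": 0, "tz": 0.31, "spin": 0, "gripper": -1}
  ]
}}

```text
clock: 4.32
position: [487.2, 235.3, 131.6]
ee_rot: [0.999, 0.05, -0.001, 0.001]
contact_force: [-0.5, -0.0, -0.1]
gripper_width: 85.3
```

```bash
python3 - <<'E'
from h import *
s=read_state();plan([(488,235,89,95.7)])
d=grab('side')
im=cv2.cvtColor(d["frame"],cv2.COLOR_RGB2BGR)
u,v=proj(d,s["position"])
z=cv2.resize(im[40:200,220:380],None,fx=4,fy=4,interpolation=cv2.INTER_CUBIC)
cv2.drawMarker(z,(int((u-220)*4),int((v-40)*4)),(0,255,0))
cv2.imwrite('pics/s4z.png',z)
E
```

```text
clk 4.33 pos [487.2 235.3 131.6] jaw -84.3 zdir [-0.002 -0.002 -1.   ] w 85.3 F [-0.5 -0.  -0.1] j6 0.92
[0.003 0.001 0.17 ] spin 0.0
```

View pics/s4z.png

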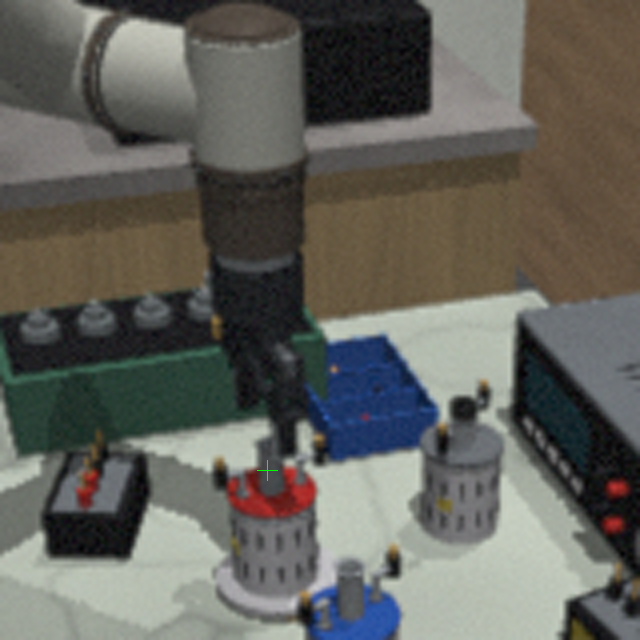

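The pictures show the fingertips about 41 mm higher than the stated tool frame gives (tips about 27 mm behind the reported TCP when shut), so I'll use that measured offset from here on.

>>> {"fn": "play_rows", "kwargs": {
  "targets": [
    {"tx": 0.003, "ty": 0, "tz": 0.06, "spin": 0, "gripper": -1},
    {"tx": 0.003, "ty": 0, "tz": 0.12, "spin": 0, "gripper": -1},
    {"tx": 0.003, "ty": 0, "tz": 0.165, "spin": 0, "gripper": -1},
    {"tx": 0.003, "ty": 0, "tz": 0.165, "spin": 0, "gripper": -1},
    {"tx": 0.003, "ty": 0, "tz": 0.165, "spin": 0, "gripper": 1},
    {"tx": 0.003, "ty": 0, "tz": 0.165, "spin": 0, "gripper": 1},
    {"tx": 0.003, "ty": 0, "tz": 0.165, "spin": 0, "gripper": 1},
    {"tx": 0.003, "ty": 0, "tz": 0.165, "spin": 0, "gripper": 1},
    {"tx": 0.003, "ty": 0, "tz": 0.165, "spin": 0, "gripper": 1}
  ]
}}

```text
clock: 5.5
position: [488.7, 236.0, 92.0]
ee_rot: [0.999, 0.05, 0.0, -0.0]
contact_force: [-1.5, 0.3, 4.5]
gripper_width: 21.1
```

```bash
python3 - <<'E'
from h import *
s=read_state();plan([(375,135,100,None)])
d=grab('side')
im=cv2.cvtColor(d["frame"],cv2.COLOR_RGB2BGR)
z=cv2.resize(im[40:200,220:380],None,fx=4,fy=4,interpolation=cv2.INTER_CUBIC)
cv2.imwrite('pics/s5z.png',z)
E
```

```text
clk 5.5 pos [488.7 236.   92. ] jaw -84.3 zdir [ 0.001  0.    -1.   ] w 21.1 F [-1.5  0.3  4.5] j6 0.92
[-0.493  0.357 -0.032] spin 0
```

View pics/s5z.png

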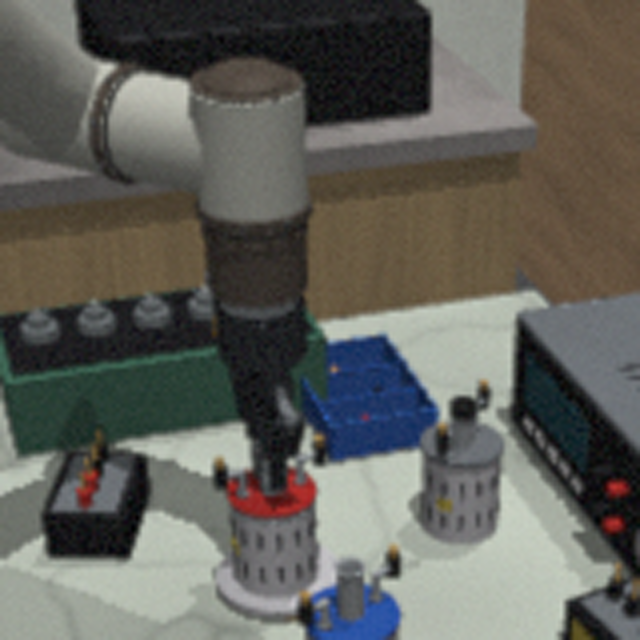

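>>> {"fn": "play_rows", "kwargs": {
  "targets": [
    {"tx": 0, "ty": 0, "tz": -0.06, "spin": 0, "gripper": 1},
    {"tx": 0, "ty": 0, "tz": -0.13, "spin": 0, "gripper": 1},
    {"tx": -0.05, "ty": 0.04, "tz": -0.18, "spin": 0, "gripper": 1},
    {"tx": -0.15, "ty": 0.11, "tz": -0.18, "spin": 0, "gripper": 1},
    {"tx": -0.26, "ty": 0.19, "tz": -0.18, "spin": 0, "gripper": 1},
    {"tx": -0.37, "ty": 0.27, "tz": -0.18, "spin": 0, "gripper": 1},
    {"tx": -0.45, "ty": 0.33, "tz": -0.15, "spin": 0, "gripper": 1},
    {"tx": -0.49, "ty": 0.357, "tz": -0.1, "spin": 0, "gripper": 1},
    {"tx": -0.49, "ty": 0.357, "tz": -0.04, "spin": 0, "gripper": 1},
    {"tx": -0.49, "ty": 0.357, "tz": 0.01, "spin": 0, "gripper": 1},
    {"tx": -0.49, "ty": 0.357, "tz": 0.04, "spin": 0, "gripper": 1},
    {"tx": -0.49, "ty": 0.357, "tz": 0.05, "spin": 0, "gripper": 1}
  ]
}}

```text
clock: 7.05
position: [375.3, 134.6, 78.7]
ee_rot: [0.999, 0.05, -0.0, 0.0]
contact_force: [0.3, 0.2, -3.6]
gripper_width: 21.1
```

```bash
python3 - <<'E'
from h import *
plan([(375,135,75,None)])
d=grab('side'); save(d,'s6.png')
im=cv2.cvtColor(d["frame"],cv2.COLOR_RGB2BGR)
z=cv2.resize(im[80:240,200:360],None,fx=4,fy=4,interpolation=cv2.INTER_CUBIC)
cv2.imwrite('pics/s6z.png',z)
E
```

```text
clk 7.05 pos [375.3 134.6  78.7] jaw -84.3 zdir [-0.001 -0.001 -1.   ] w 21.1 F [ 0.3  0.2 -3.6] j6 0.91
[-0.001 -0.002  0.015] spin 0
```

View pics/s6z.png

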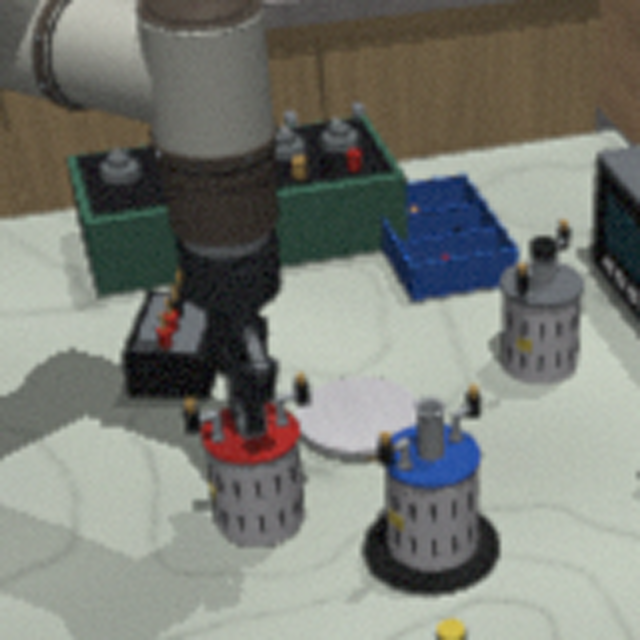

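>>> {"fn": "play_rows", "kwargs": {
  "targets": [
    {"tx": 0, "ty": 0, "tz": 0.008, "spin": 0, "gripper": 1},
    {"tx": 0, "ty": 0, "tz": 0.013, "spin": 0, "gripper": 1},
    {"tx": 0, "ty": 0, "tz": 0.013, "spin": 0, "gripper": 0.5},
    {"tx": 0, "ty": 0, "tz": 0.013, "spin": 0, "gripper": -1},
    {"tx": 0, "ty": 0, "tz": 0.01, "spin": 0, "gripper": -1},
    {"tx": 0, "ty": 0, "tz": 0, "spin": 0, "gripper": -1},
    {"tx": 0, "ty": 0, "tz": -0.06, "spin": 0, "gripper": -1},
    {"tx": 0, "ty": 0, "tz": -0.16, "spin": 0, "gripper": -1},
    {"tx": 0, "ty": 0, "tz": -0.26, "spin": 0, "gripper": -1},
    {"tx": 0, "ty": 0, "tz": -0.3, "spin": 0, "gripper": -1}
  ]
}}

```text
clock: 8.35
position: [376.2, 135.4, 155.4]
ee_rot: [0.999, 0.05, 0.001, -0.001]
contact_force: [-0.5, -0.3, -0.7]
gripper_width: 85.8
```

```bash
python3 - <<'E'
from h import *
plan([(505,54.5,150,114),(505,54.5,83,114)])
d=grab('side')
from scipy.optimize import least_squares
for d,n in((d,'s'),(grab('top'),'t')):
    P=pts(d);S=hsv(d);r=np.hypot(P[...,0]-488,P[...,1]-235)
    m=(P[...,2]>9)&(P[...,2]<24)&(r<75)&(S[...,1]<25)&(S[...,2]>110)
    b=max(blobs(m,30),key=lambda b:b[0]);hull=cv2.convexHull(np.argwhere(b[2])[:,::-1].astype(np.int32))[:,0]
    H=np.array([ray(d,u,v,16)[:2] for u,v in hull]); 
    f=least_squares(lambda p:np.hypot(H[:,0]-p[0],H[:,1]-p[1])-57.5,(488,235),loss='soft_l1',f_scale=1.)
    print(n,b[0],f.x.round(1),f.fun.round(1))
    save(d,n+'7.png')
E
```

```text
clk 8.35 pos [376.2 135.4 155.4] jaw -84.3 zdir [ 0.002  0.002 -1.   ] w 85.8 F [-0.5 -0.3 -0.7] j6 0.91
[0.48  0.373 0.022] spin -0.406
[0.48  0.374 0.29 ] spin -0.406
s 419 [491.3 242. ] [-3.9  5.4  5.5  3.6 -0.  -1.9 -1.7 -0.7  0.6  0.1  1.   1.   0.6 -0.1
 -0.8]
t 854 [489.9 237. ] [ 0.7  0.4  0.2 -1.  -1.8 -0.2 -0.1  0.2  0.4  0.1 -0.1  0.1  0.1 -0.3
 -0.3 -0.1  0.   0.1 -0.5 -0.  -0.4 -0.8]
```

View pics/t7.png

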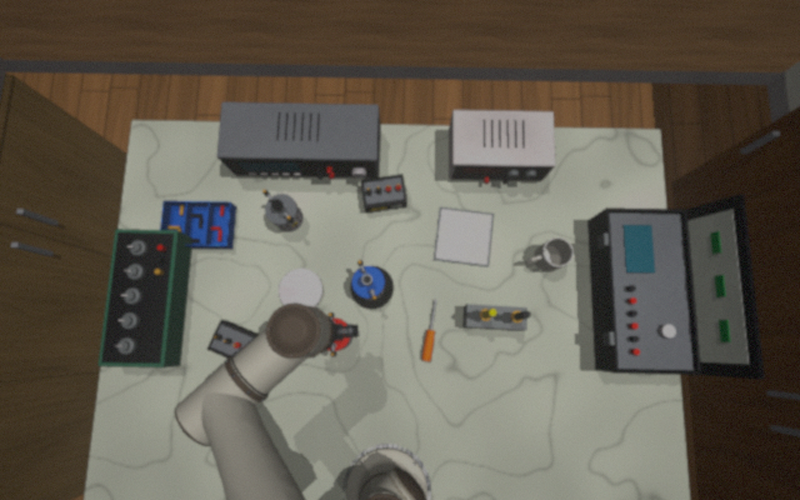

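>>> {"fn": "play_rows", "kwargs": {
  "targets": [
    {"tx": 0.1, "ty": 0.08, "tz": 0, "spin": -0.1, "gripper": -1},
    {"tx": 0.22, "ty": 0.17, "tz": 0, "spin": -0.22, "gripper": -1},
    {"tx": 0.35, "ty": 0.27, "tz": 0, "spin": -0.35, "gripper": -1},
    {"tx": 0.45, "ty": 0.35, "tz": 0, "spin": -0.406, "gripper": -1},
    {"tx": 0.48, "ty": 0.374, "tz": 0, "spin": -0.406, "gripper": -1},
    {"tx": 0.48, "ty": 0.374, "tz": 0.05, "spin": -0.406, "gripper": -1},
    {"tx": 0.48, "ty": 0.374, "tz": 0.1, "spin": -0.406, "gripper": -1},
    {"tx": 0.48, "ty": 0.374, "tz": 0.1, "spin": -0.406, "gripper": -1},
    {"tx": 0.48, "ty": 0.374, "tz": 0.1, "spin": -0.406, "gripper": -1}
  ]
}}

```text
clock: 9.57
position: [504.0, 54.1, 129.1]
ee_rot: [0.978, 0.208, 0.0, 0.0]
contact_force: [0.2, -0.4, 0.4]
gripper_width: 85.6
```

```bash
python3 - <<'E'
from h import *
plan([(505,54.5,82,114)])
d=grab('side')
im=cv2.cvtColor(d["frame"],cv2.COLOR_RGB2BGR)
z=cv2.resize(im[80:240,220:380],None,fx=4,fy=4,interpolation=cv2.INTER_CUBIC)
cv2.imwrite('pics/s8z.png',z)
E
```

```text
clk 9.57 pos [504.   54.1 129.1] jaw -66.0 zdir [ 0. -0. -1.] w 85.6 F [ 0.2 -0.4  0.4] j6 1.56
[0.004 0.    0.188] spin 0.001
```

View pics/s8z.png

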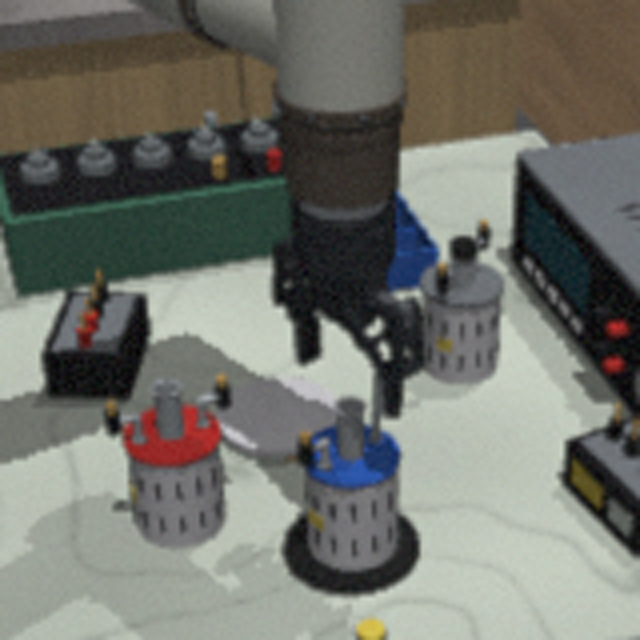

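>>> {"fn": "play_rows", "kwargs": {
  "targets": [
    {"tx": 0.004, "ty": 0, "tz": 0.06, "spin": 0, "gripper": -1},
    {"tx": 0.004, "ty": 0, "tz": 0.13, "spin": 0, "gripper": -1},
    {"tx": 0.004, "ty": 0, "tz": 0.185, "spin": 0, "gripper": -1},
    {"tx": 0.004, "ty": 0, "tz": 0.185, "spin": 0, "gripper": -1},
    {"tx": 0.004, "ty": 0, "tz": 0.185, "spin": 0, "gripper": 1},
    {"tx": 0.004, "ty": 0, "tz": 0.185, "spin": 0, "gripper": 1},
    {"tx": 0.004, "ty": 0, "tz": 0.185, "spin": 0, "gripper": 1},
    {"tx": 0.004, "ty": 0, "tz": 0.185, "spin": 0, "gripper": 1},
    {"tx": 0.004, "ty": 0, "tz": 0.185, "spin": 0, "gripper": 1}
  ]
}}

```text
clock: 10.75
position: [505.5, 54.4, 83.3]
ee_rot: [0.978, 0.208, 0.001, -0.0]
contact_force: [-1.8, 1.8, 4.5]
gripper_width: 21.8
```

```bash
python3 - <<'E'
from h import *
plan([(489,236,140,None),(489,236,95,None)])
E
```

```text
clk 10.75 pos [505.5  54.4  83.3] jaw -66.0 zdir [ 0.001  0.    -1.   ] w 21.8 F [-1.8  1.8  4.5] j6 1.56
[ 0.236 -0.69  -0.226] spin 0
[ 0.235 -0.69  -0.046] spin 0
```

>>> {"fn": "play_rows", "kwargs": {
  "targets": [
    {"tx": 0, "ty": 0, "tz": -0.06, "spin": 0, "gripper": 1},
    {"tx": 0.03, "ty": 0, "tz": -0.13, "spin": 0, "gripper": 1},
    {"tx": 0.09, "ty": -0.05, "tz": -0.2, "spin": 0, "gripper": 1},
    {"tx": 0.17, "ty": -0.14, "tz": -0.22, "spin": 0, "gripper": 1},
    {"tx": 0.24, "ty": -0.26, "tz": -0.22, "spin": 0, "gripper": 1},
    {"tx": 0.26, "ty": -0.38, "tz": -0.22, "spin": 0, "gripper": 1},
    {"tx": 0.26, "ty": -0.5, "tz": -0.22, "spin": 0, "gripper": 1},
    {"tx": 0.245, "ty": -0.61, "tz": -0.2, "spin": 0, "gripper": 1},
    {"tx": 0.235, "ty": -0.68, "tz": -0.16, "spin": 0, "gripper": 1},
    {"tx": 0.235, "ty": -0.69, "tz": -0.12, "spin": 0, "gripper": 1},
    {"tx": 0.235, "ty": -0.69, "tz": -0.08, "spin": 0, "gripper": 1},
    {"tx": 0.235, "ty": -0.69, "tz": -0.06, "spin": 0, "gripper": 1}
  ]
}}

```text
clock: 12.25
position: [488.5, 234.6, 96.6]
ee_rot: [0.978, 0.207, -0.001, 0.001]
contact_force: [0.8, -0.2, -5.9]
gripper_width: 21.4
```

```bash
python3 - <<'E'
from h import *
plan([(489,236,92,None)])
d=grab('side')
im=cv2.cvtColor(d["frame"],cv2.COLOR_RGB2BGR)
z=cv2.resize(im[80:240,220:380],None,fx=4,fy=4,interpolation=cv2.INTER_CUBIC)
cv2.imwrite('pics/s9z.png',z)
E
```

```text
clk 12.25 pos [488.5 234.6  96.6] jaw -66.1 zdir [-0.002 -0.001 -1.   ] w 21.4 F [ 0.8 -0.2 -5.9] j6 1.24
[ 0.004 -0.004  0.018] spin 0
```

View pics/s9z.png

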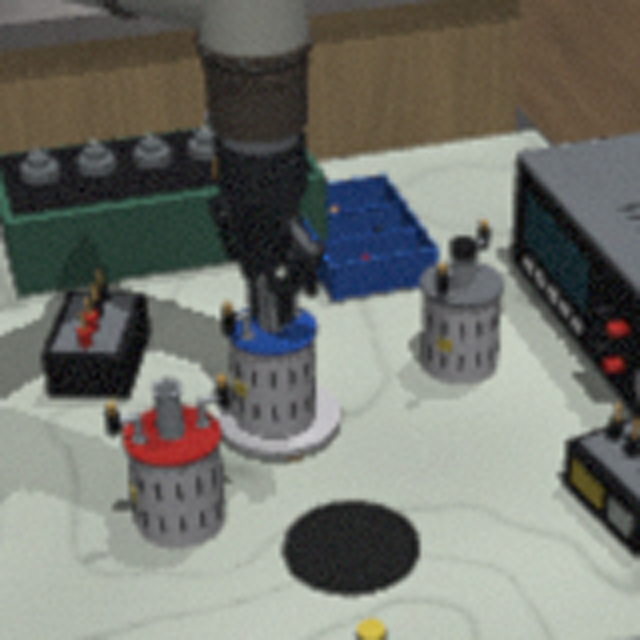

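>>> {"fn": "play_rows", "kwargs": {
  "targets": [
    {"tx": 0.002, "ty": -0.004, "tz": 0.008, "spin": 0, "gripper": 1},
    {"tx": 0.002, "ty": -0.004, "tz": 0.015, "spin": 0, "gripper": 1},
    {"tx": 0.002, "ty": -0.004, "tz": 0.015, "spin": 0, "gripper": 0.5},
    {"tx": 0.002, "ty": -0.004, "tz": 0.015, "spin": 0, "gripper": -1},
    {"tx": 0.002, "ty": -0.004, "tz": 0.01, "spin": 0, "gripper": -1},
    {"tx": 0.002, "ty": -0.004, "tz": 0, "spin": 0, "gripper": -1},
    {"tx": 0, "ty": 0, "tz": -0.06, "spin": 0, "gripper": -1},
    {"tx": 0, "ty": 0, "tz": -0.16, "spin": 0, "gripper": -1},
    {"tx": 0, "ty": 0, "tz": -0.26, "spin": 0, "gripper": -1},
    {"tx": 0, "ty": 0, "tz": -0.26, "spin": 0, "gripper": -1}
  ]
}}

```text
clock: 13.55
position: [490.2, 236.7, 166.1]
ee_rot: [0.978, 0.208, 0.003, -0.001]
contact_force: [-0.5, 0.0, -0.2]
gripper_width: 85.1
```

```bash
python3 - <<'E'
from h import *
plan([(375,135,155,95.7),(375,135,77,95.7)])
d=grab('side'); P=pts(d); z=P[...,2]
for nm,c,dz in(('blue',(489,236),16),('red',(375,135),0)):
    r=np.hypot(P[...,0]-c[0],P[...,1]-c[1])
    t=(r<25)&(z>dz+126)&(z<dz+150); print(nm,'tube',P[t].mean(0).round(1),t.sum())
    ms=cmask(d,nm)&(r<60)&(z>dz+80); vv,uu=np.nonzero(ms)
    L=np.array([ray(d,u,v,dz+94)[:2] for u,v in zip(uu,vv)]).astype(np.float32); print(cv2.minEnclosingCircle(L))
    p=(r>24)&(r<65)&(z>dz+110)&(z<dz+150)
    for a,cc,m in blobs(p,5): print('   post',a,cc,P[m].mean(0).round(1))
im=cv2.cvtColor(d["frame"],cv2.COLOR_RGB2BGR)
cv2.imwrite('pics/s10z.png',cv2.resize(im[80:240,220:380],None,fx=4,fy=4,interpolation=cv2.INTER_CUBIC))
E
```

```text
clk 13.55 pos [490.2 236.7 166.1] jaw -66.0 zdir [ 0.005  0.004 -1.   ] w 85.1 F [-0.5  0.  -0.2] j6 1.24
[-0.587  0.184  0.04 ] spin 0.407
[-0.589  0.184  0.352] spin 0.407
blue tube [487.3 236.1 153.9] 44
((488.70062255859375, 236.7982940673828), 38.924930572509766)
   post 35 [295.7 151.4] [524.7 252.5 139.7]
   post 37 [277.1 159.9] [448.9 218.3 140. ]
red tube [375.6 133.2 136.5] 53
((376.1224060058594, 135.667236328125), 39.130733489990234)
   post 45 [273.6 178.8] [416.  136.4 123.5]
   post 44 [249.2 184.7] [334.9 128.5 124. ]
```

View pics/s10z.png

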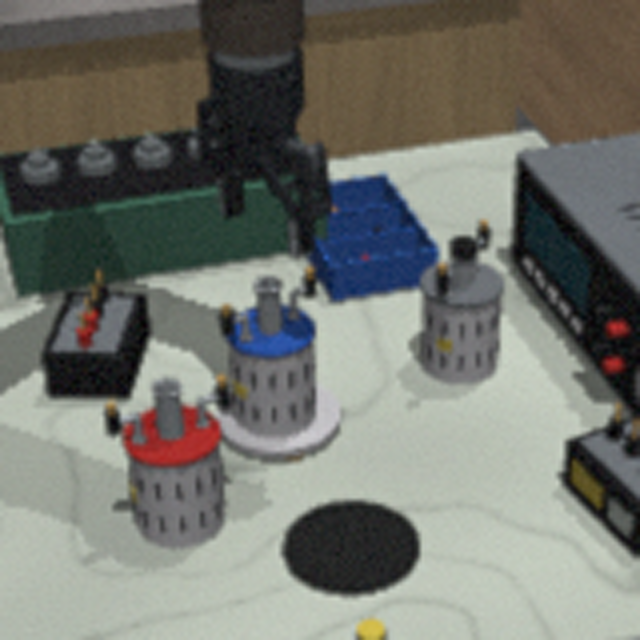

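>>> {"fn": "play_rows", "kwargs": {
  "targets": [
    {"tx": -0.1, "ty": 0.03, "tz": 0, "spin": 0.08, "gripper": -1},
    {"tx": -0.23, "ty": 0.07, "tz": 0, "spin": 0.2, "gripper": -1},
    {"tx": -0.38, "ty": 0.12, "tz": 0, "spin": 0.32, "gripper": -1},
    {"tx": -0.51, "ty": 0.16, "tz": 0.02, "spin": 0.4, "gripper": -1},
    {"tx": -0.58, "ty": 0.184, "tz": 0.05, "spin": 0.407, "gripper": -1},
    {"tx": -0.586, "ty": 0.184, "tz": 0.08, "spin": 0.407, "gripper": -1},
    {"tx": -0.586, "ty": 0.184, "tz": 0.13, "spin": 0.407, "gripper": -1},
    {"tx": -0.586, "ty": 0.184, "tz": 0.2, "spin": 0.407, "gripper": -1},
    {"tx": -0.586, "ty": 0.184, "tz": 0.2, "spin": 0.407, "gripper": -1}
  ]
}}

```text
clock: 14.72
position: [373.2, 133.8, 111.1]
ee_rot: [0.999, 0.05, -0.002, 0.001]
contact_force: [1.3, -0.0, -0.2]
gripper_width: 85.2
```

```bash
python3 - <<'E'
from h import *
plan([(375.5,135,77,95.7)])
E
```

```text
clk 14.72 pos [373.2 133.8 111.1] jaw -84.3 zdir [-0.003 -0.003 -1.   ] w 85.2 F [ 1.3 -0.  -0.2] j6 0.91
[ 0.01  -0.004  0.136] spin -0.0
```

>>> {"fn": "play_rows", "kwargs": {
  "targets": [
    {"tx": 0.004, "ty": -0.002, "tz": 0.07, "spin": 0, "gripper": -1},
    {"tx": 0.004, "ty": -0.002, "tz": 0.135, "spin": 0, "gripper": -1},
    {"tx": 0.004, "ty": -0.002, "tz": 0.135, "spin": 0, "gripper": -1},
    {"tx": 0.004, "ty": -0.002, "tz": 0.135, "spin": 0, "gripper": 1},
    {"tx": 0.004, "ty": -0.002, "tz": 0.135, "spin": 0, "gripper": 1},
    {"tx": 0.004, "ty": -0.002, "tz": 0.135, "spin": 0, "gripper": 1},
    {"tx": 0.004, "ty": -0.002, "tz": 0.135, "spin": 0, "gripper": 1},
    {"tx": 0.004, "ty": -0.002, "tz": 0.135, "spin": 0, "gripper": 1}
  ]
}}

```text
clock: 15.72
position: [374.8, 134.8, 79.6]
ee_rot: [0.999, 0.05, 0.0, -0.0]
contact_force: [-0.8, -0.4, 4.2]
gripper_width: 22.4
```

```bash
python3 - <<'E'
from h import *
plan([(505,54.5,92,None),(505,54.5,82,None)])
E
```

```text
clk 15.72 pos [374.8 134.8  79.6] jaw -84.3 zdir [ 0.001  0.    -1.   ] w 22.4 F [-0.8 -0.4  4.2] j6 0.91
[ 0.487  0.371 -0.049] spin 0
[ 0.487  0.371 -0.009] spin 0
```

>>> {"fn": "play_rows", "kwargs": {
  "targets": [
    {"tx": 0, "ty": 0, "tz": -0.06, "spin": 0, "gripper": 1},
    {"tx": 0.03, "ty": 0.02, "tz": -0.13, "spin": 0, "gripper": 1},
    {"tx": 0.1, "ty": 0.08, "tz": -0.17, "spin": 0, "gripper": 1},
    {"tx": 0.19, "ty": 0.15, "tz": -0.17, "spin": 0, "gripper": 1},
    {"tx": 0.29, "ty": 0.22, "tz": -0.17, "spin": 0, "gripper": 1},
    {"tx": 0.39, "ty": 0.3, "tz": -0.17, "spin": 0, "gripper": 1},
    {"tx": 0.46, "ty": 0.35, "tz": -0.15, "spin": 0, "gripper": 1},
    {"tx": 0.487, "ty": 0.371, "tz": -0.11, "spin": 0, "gripper": 1},
    {"tx": 0.487, "ty": 0.371, "tz": -0.07, "spin": 0, "gripper": 1},
    {"tx": 0.487, "ty": 0.371, "tz": -0.04, "spin": 0, "gripper": 1},
    {"tx": 0.487, "ty": 0.371, "tz": -0.035, "spin": 0, "gripper": 1}
  ]
}}

```text
clock: 17.1
position: [503.8, 54.6, 87.0]
ee_rot: [0.999, 0.05, -0.001, 0.0]
contact_force: [1.0, -0.2, -4.5]
gripper_width: 22.5
```

```bash
python3 - <<'E'
from h import *
plan([(505,54.5,85,None)])
d=grab('side')
im=cv2.cvtColor(d["frame"],cv2.COLOR_RGB2BGR)
z=cv2.resize(im[80:240,220:380],None,fx=4,fy=4,interpolation=cv2.INTER_CUBIC)
cv2.imwrite('pics/s11z.png',z)
E
```

```text
clk 17.1 pos [503.8  54.6  87. ] jaw -84.3 zdir [-0.002 -0.001 -1.   ] w 22.5 F [ 1.  -0.2 -4.5] j6 1.24
[0.005 0.001 0.008] spin 0
```

View pics/s11z.png

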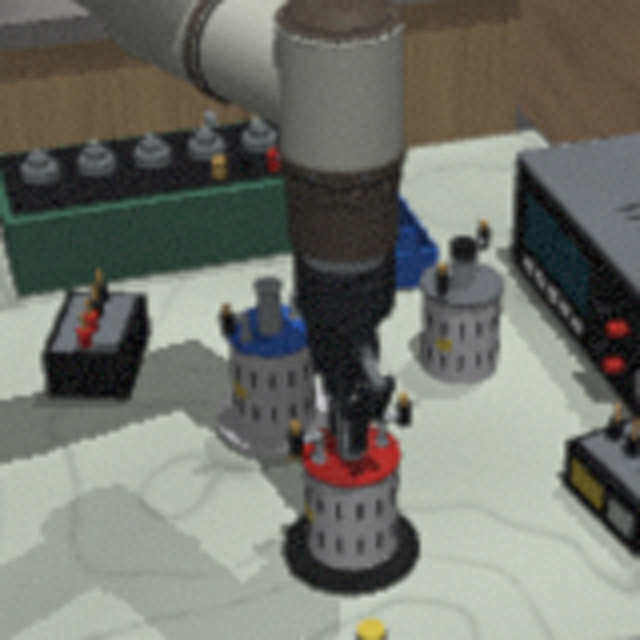

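Red is hovering over the mat, nearly in place; I'll set it down, release and rise.

>>> {"fn": "play_rows", "kwargs": {
  "targets": [
    {"tx": 0.002, "ty": 0, "tz": 0.007, "spin": 0, "gripper": 1},
    {"tx": 0.002, "ty": 0, "tz": 0.012, "spin": 0, "gripper": 1},
    {"tx": 0.002, "ty": 0, "tz": 0.012, "spin": 0, "gripper": 0.5},
    {"tx": 0.002, "ty": 0, "tz": 0.012, "spin": 0, "gripper": -1},
    {"tx": 0.002, "ty": 0, "tz": 0.01, "spin": 0, "gripper": -1},
    {"tx": 0.002, "ty": 0, "tz": 0, "spin": 0, "gripper": -1},
    {"tx": 0, "ty": 0, "tz": -0.06, "spin": 0, "gripper": -1},
    {"tx": 0, "ty": 0, "tz": -0.16, "spin": 0, "gripper": -1},
    {"tx": 0, "ty": 0, "tz": -0.26, "spin": 0, "gripper": -1},
    {"tx": 0, "ty": 0, "tz": -0.36, "spin": 0, "gripper": -1},
    {"tx": 0, "ty": 0, "tz": -0.42, "spin": 0, "gripper": -1}
  ]
}}

```text
clock: 18.52
position: [505.4, 54.5, 195.0]
ee_rot: [0.999, 0.05, 0.002, -0.0]
contact_force: [0.4, -0.9, -0.0]
gripper_width: 85.3
```

```bash
python3 - <<'E'
from h import *
plan([])
d=grab('side'); save(d,'s12.png'); np.savez('side12.npz',**d)
t=grab('top'); save(t,'t12.png'); np.savez('top12.npz',**t)
P=pts(d); z=P[...,2]
for nm,c,dz in(('blue',(489,236),16),('red',(505,54.5),6)):
    r=np.hypot(P[...,0]-c[0],P[...,1]-c[1])
    q=(r<25)&(z>dz+126)&(z<dz+150); print(nm,'tube',P[q].mean(0).round(1),q.sum())
    ms=cmask(d,nm)&(r<60)&(z>dz+80); vv,uu=np.nonzero(ms)
    L=np.array([ray(d,u,v,dz+94)[:2] for u,v in zip(uu,vv)]).astype(np.float32); print(cv2.minEnclosingCircle(L), np.median(z[ms]))
im=cv2.cvtColor(d["frame"],cv2.COLOR_RGB2BGR)
cv2.imwrite('pics/s12z.png',cv2.resize(im[80:240,220:380],None,fx=4,fy=4,interpolation=cv2.INTER_CUBIC))
# rod, rack, card, mug
for n in('top0','side0'):
    d=dict(np.load(n+'.npz')); P=pts(d); z=P[...,2]
    m=(abs(P[...,0]-429)<60)&(P[...,1]<-170)&(P[...,1]>-370)
    rk=m&(z>63)&(z<77); print(n,'rack top',P[rk].min(0).round(0),P[rk].max(0).round(0),rk.sum())
    if rk.any(): print(cv2.minAreaRect(P[rk][:,:2].astype(np.float32)))
    for a,cc,mm in blobs(cmask(d,'yellow')&(P[...,0]<470)&(z>60),10):
        print('yel',a,cc,P[mm].mean(0).round(1))
    tp=(z>188)&m; print('handle top pts',[(a,c,P[k].mean(0).round(1)) for a,c,k in blobs(tp,2)])
    H=hsv(d); cd=(H[...,1]<20)&(H[...,2]>120)&(np.hypot(P[...,0]-620,P[...,1]+170)<110)&(z<12)
    b=max(blobs(cd,30),key=lambda b:b[0]); vv,uu=np.nonzero(b[2]); G=np.array([ray(d,u,v,2)[:2] for u,v in zip(uu,vv)]).astype(np.float32); print('card',cv2.minAreaRect(G))
E
```

```text
clk 18.52 pos [505.4  54.5 195. ] jaw -84.3 zdir [ 0.003  0.001 -1.   ] w 85.3 F [ 0.4 -0.9 -0. ] j6 1.24
blue tube [487.2 235.5 153.6] 46
((489.30010986328125, 236.99639892578125), 38.30974197387695) 112.46209519406972
red tube [507.3  54.5 142.8] 57
((506.6571960449219, 55.93519592285156), 39.75952911376953) 102.24547906291627
top0 rack top [ 396. -341.   63.] [ 456. -190.   77.] 676
((427.02923583984375, -265.81048583984375), (150.5261688232422, 56.22426986694336), 87.80924987792969)
yel 37 [391.9 250.4] [ 428.1 -226.7  193.8]
handle top pts [(35, array([392.3, 250.3]), array([ 428.1, -227.4,  195.7])), (39, array([419.3, 251.9]), array([ 425.3, -302.3,  195.4]))]
card ((644.017822265625, -194.64849853515625), (172.33802795410156, 164.32022094726562), 85.74049377441406)
side0 rack top [ 396. -341.   63.] [ 456. -188.   76.] 840
((427.5906677246094, -264.318359375), (152.43153381347656, 57.00728225708008), 87.73157501220703)
yel 32 [311.4 236.7] [ 428.9 -229.   197.3]
yel 96 [311.5 249.7] [ 425.4 -239.8  164. ]
handle top pts [(47, array([311. , 237.1]), array([ 428. , -229.1,  196. ])), (58, array([320. , 259.9]), array([ 425.2, -304.2,  195.7]))]
card ((621.1423950195312, -170.0172576904297), (220.21376037597656, 216.21705627441406), 69.74738311767578)
```

View pics/s12z.png

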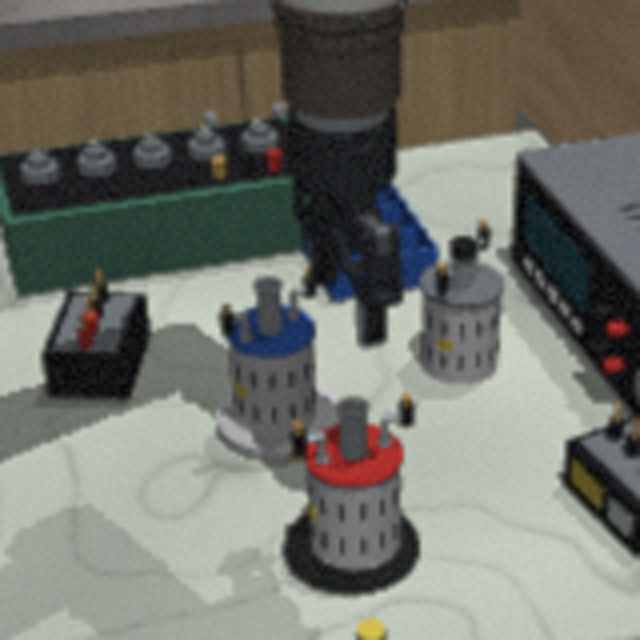

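View pics/t12.png

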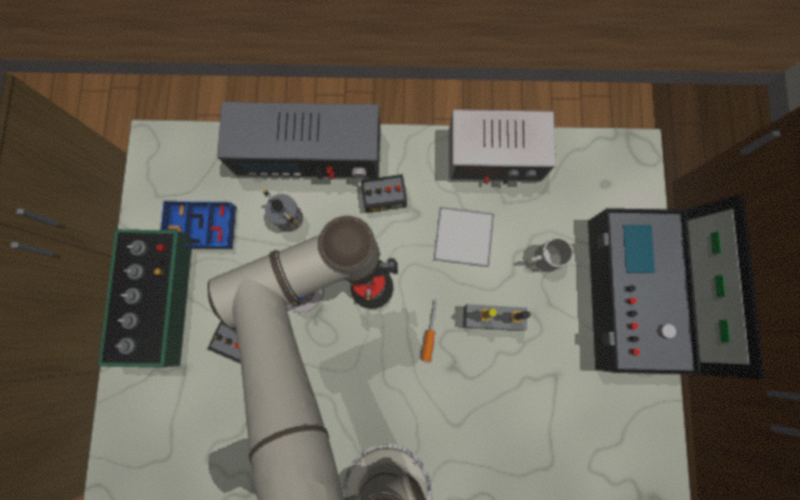

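>>> {"fn": "play_rows", "kwargs": {
  "targets": [
    {"tx": -0.05, "ty": 0.12, "tz": 0, "spin": 0.2, "gripper": -1},
    {"tx": -0.12, "ty": 0.3, "tz": 0, "spin": 0.4, "gripper": -1},
    {"tx": -0.19, "ty": 0.5, "tz": 0, "spin": 0.6, "gripper": -1},
    {"tx": -0.26, "ty": 0.7, "tz": 0, "spin": 0.8, "gripper": -1},
    {"tx": -0.31, "ty": 0.82, "tz": 0, "spin": 1.0, "gripper": -1},
    {"tx": -0.33, "ty": 0.85, "tz": 0, "spin": 1.0, "gripper": -1},
    {"tx": -0.33, "ty": 0.85, "tz": 0, "spin": 1.0, "gripper": -1}
  ]
}}

```text
clock: 19.5
position: [443.3, -165.3, 192.1]
ee_rot: [0.942, -0.336, -0.001, 0.0]
contact_force: [0.1, 0.2, -0.3]
gripper_width: 85.3
```

```bash
python3 - <<'E'
from h import *
plan([(428.2,-228,195,-2.2),(428.2,-228,150,-2.2),(428.2,-228,107,-2.2)])
d=dict(np.load('top12.npz'))
c=[(438,209),(493,213),(490,265),(435,261)]
C=np.array([ray(d,u/1.25,v/1.25,2)[:2] for u,v in c]);print(C,C.mean(0))
E
```

```text
clk 19.5 pos [ 443.3 -165.3  192.1] jaw -129.3 zdir [-0.001  0.    -1.   ] w 85.3 F [ 0.1  0.2 -0.3] j6 0.9
[ 0.112  0.232 -0.011] spin 1.176
[0.112 0.232 0.169] spin 1.176
[0.113 0.232 0.341] spin 1.176
[[ 720.75862377 -123.8625027 ]
 [ 712.50150169 -274.06279346]
 [ 568.42241172 -264.12640443]
 [ 576.28093168 -116.81162813]] [ 644.49086722 -194.71583218]
```

>>> {"fn": "play_rows", "kwargs": {
  "targets": [
    {"tx": 0.04, "ty": 0.08, "tz": 0, "spin": 0.2, "gripper": -1},
    {"tx": 0.08, "ty": 0.17, "tz": 0, "spin": 0.4, "gripper": -1},
    {"tx": 0.113, "ty": 0.232, "tz": 0, "spin": 0.6, "gripper": -1},
    {"tx": 0.113, "ty": 0.232, "tz": 0, "spin": 0.8, "gripper": -1},
    {"tx": 0.113, "ty": 0.232, "tz": 0, "spin": 1.0, "gripper": -1},
    {"tx": 0.113, "ty": 0.232, "tz": 0, "spin": 1.0, "gripper": -1}
  ]
}}

```text
clock: 20.25
position: [429.3, -227.0, 192.5]
ee_rot: [0.743, -0.67, -0.0, 0.0]
contact_force: [0.1, -0.8, -0.3]
gripper_width: 85.6
```

```bash
python3 - <<'E'
from h import *
plan([(428.2,-228,195,-2.2),(428.2,-228,150,-2.2),(428.2,-228,107,-2.2)])
d=grab('side');s=read_state()
im=cv2.cvtColor(d["frame"],cv2.COLOR_RGB2BGR)
cv2.imwrite('pics/s13z.png',cv2.resize(im[120:320,210:410],None,fx=3,fy=3,interpolation=cv2.INTER_CUBIC))
t=grab('top'); im=cv2.cvtColor(t["frame"],cv2.COLOR_RGB2BGR)
cv2.imwrite('pics/t13z.png',cv2.resize(im[170:330,310:470],None,fx=3,fy=3,interpolation=cv2.INTER_CUBIC))
E
```

```text
clk 20.25 pos [ 429.3 -227.   192.5] jaw -174.1 zdir [-0.  0. -1.] w 85.6 F [ 0.1 -0.8 -0.3] j6 0.25
[ 0.003  0.005 -0.01 ] spin 0.18
[0.003 0.005 0.17 ] spin 0.18
[0.003 0.005 0.342] spin 0.18
```

View pics/s13z.png

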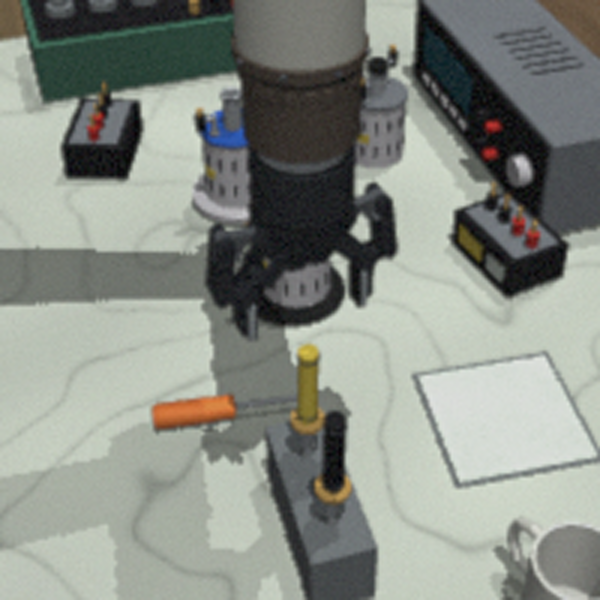

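View pics/t13z.png

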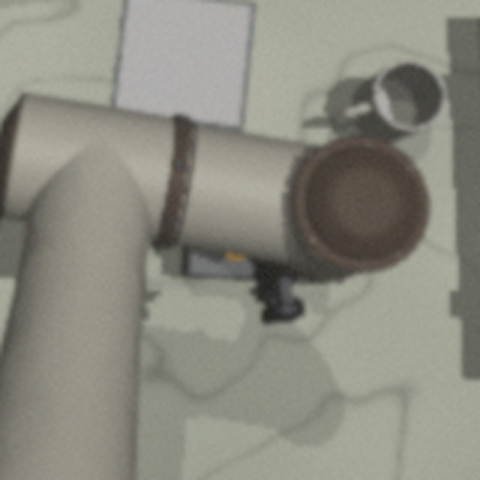

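>>> {"fn": "play_rows", "kwargs": {
  "targets": [
    {"tx": 0.0, "ty": 0.004, "tz": 0, "spin": 0.18, "gripper": -1},
    {"tx": 0.0, "ty": 0.004, "tz": 0, "spin": 0.18, "gripper": -1},
    {"tx": 0.0, "ty": 0.004, "tz": 0.1, "spin": 0.18, "gripper": -1},
    {"tx": 0.0, "ty": 0.004, "tz": 0.2, "spin": 0.18, "gripper": -1},
    {"tx": 0.0, "ty": 0.004, "tz": 0.28, "spin": 0.18, "gripper": -1},
    {"tx": 0.0, "ty": 0.004, "tz": 0.335, "spin": 0.18, "gripper": -1},
    {"tx": 0.0, "ty": 0.004, "tz": 0.335, "spin": 0.18, "gripper": -1},
    {"tx": 0.0, "ty": 0.004, "tz": 0.335, "spin": 0.18, "gripper": -1}
  ]
}}

```text
clock: 21.35
position: [428.6, -228.3, 109.7]
ee_rot: [-0.692, 0.722, -0.001, 0.0]
contact_force: [0.3, 0.1, -0.2]
gripper_width: 85.2
```

```bash
python3 - <<'E'
from h import *
plan([(428.2,-228,107,-2.2)])
d=grab('side');s=read_state()
im=cv2.cvtColor(d["frame"],cv2.COLOR_RGB2BGR)
cv2.imwrite('pics/s14z.png',cv2.resize(im[120:320,210:410],None,fx=3,fy=3,interpolation=cv2.INTER_CUBIC))
P=pts(d);z=P[...,2]
m=cmask(d,'yellow')&(P[...,0]<470)&(z>60)
print(m.sum(),P[m].mean(0),P[m].min(0),P[m].max(0))
E
```

```text
clk 21.35 pos [ 428.6 -228.3  109.7] jaw 177.6 zdir [ 0.001 -0.001 -1.   ] w 85.2 F [ 0.3  0.1 -0.2] j6 0.11
[-0.001  0.001  0.011] spin -0.004
119 [ 426.78200122 -233.55795613  167.05576177] [ 243.92505774 -825.15136491   64.24622256] [454.04943384 218.07608896 814.62118036]
```

View pics/s14z.png

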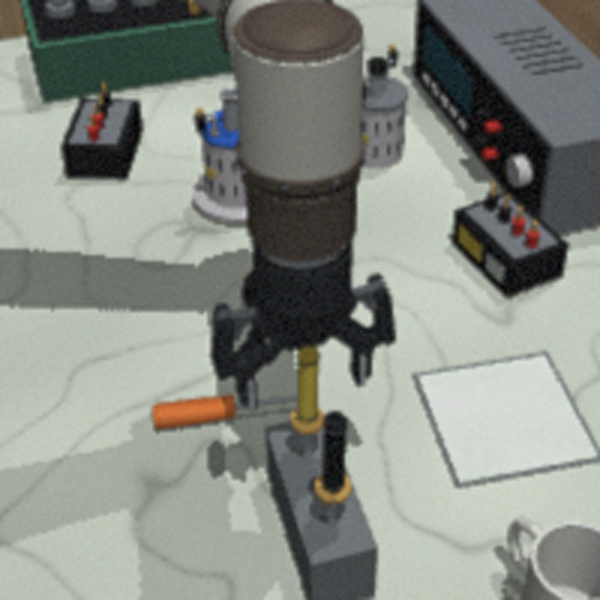

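>>> {"fn": "play_rows", "kwargs": {
  "targets": [
    {"tx": 0, "ty": 0.001, "tz": 0.005, "spin": 0, "gripper": 1},
    {"tx": 0, "ty": 0.001, "tz": 0.005, "spin": 0, "gripper": 1},
    {"tx": 0, "ty": 0.001, "tz": 0.005, "spin": 0, "gripper": 1},
    {"tx": 0, "ty": 0.001, "tz": 0.005, "spin": 0, "gripper": 1},
    {"tx": 0, "ty": 0.001, "tz": 0.005, "spin": 0, "gripper": 1},
    {"tx": 0, "ty": 0.001, "tz": 0.005, "spin": 0, "gripper": 1}
  ]
}}

```text
clock: 22.15
position: [428.1, -228.1, 108.0]
ee_rot: [-0.692, 0.722, -0.0, 0.0]
contact_force: [0.8, -0.2, 1.0]
gripper_width: 16.4
```

```bash
python3 - <<'E'
from h import *
plan([(428.2,-228,270,None),(488.5,236,280,None)])
E
```

```text
clk 22.15 pos [ 428.1 -228.1  108. ] jaw 177.6 zdir [ 0.001 -0.    -1.   ] w 16.4 F [ 0.8 -0.2  1. ] j6 0.11
[-0.    -0.001 -0.648] spin 0
[-1.865 -0.164 -0.688] spin 0
```

>>> {"fn": "play_rows", "kwargs": {
  "targets": [
    {"tx": 0, "ty": 0, "tz": -0.05, "spin": 0, "gripper": 1},
    {"tx": 0, "ty": 0, "tz": -0.12, "spin": 0, "gripper": 1},
    {"tx": 0, "ty": 0, "tz": -0.2, "spin": 0, "gripper": 1},
    {"tx": 0, "ty": 0, "tz": -0.3, "spin": 0, "gripper": 1},
    {"tx": 0, "ty": 0, "tz": -0.42, "spin": 0, "gripper": 1},
    {"tx": 0, "ty": 0, "tz": -0.54, "spin": 0, "gripper": 1},
    {"tx": 0, "ty": 0, "tz": -0.64, "spin": 0, "gripper": 1},
    {"tx": 0, "ty": 0, "tz": -0.68, "spin": 0, "gripper": 1},
    {"tx": 0, "ty": 0, "tz": -0.68, "spin": 0, "gripper": 1}
  ]
}}

```text
clock: 23.28
position: [427.2, -228.0, 277.9]
ee_rot: [-0.692, 0.722, 0.0, 0.0]
contact_force: [0.4, 0.5, -1.5]
gripper_width: 16.2
```

```bash
python3 - <<'E'
from h import *
plan([(488.5,236,280,None)])
d=grab('side'); save(d,'s15.png')
E
```

```text
clk 23.27 pos [ 427.2 -228.   277.9] jaw 177.6 zdir [ 0.  0. -1.] w 16.2 F [ 0.4  0.5 -1.5] j6 0.11
[-1.865 -0.166 -0.008] spin 0
```

View pics/s15.png

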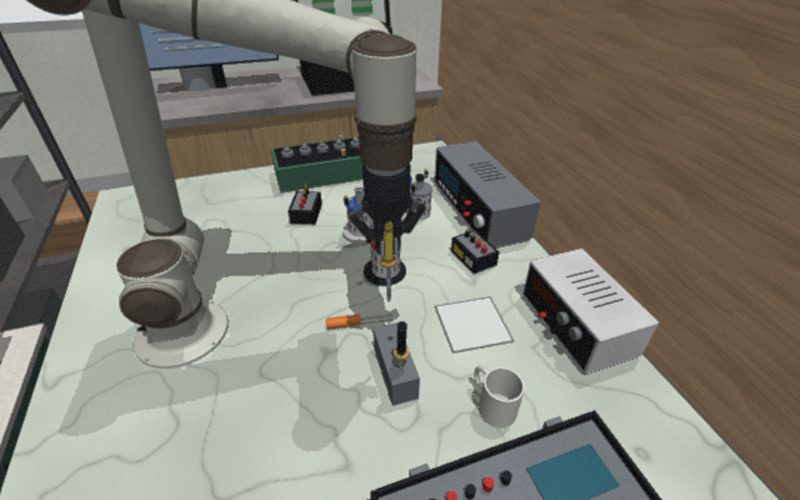

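>>> {"fn": "play_rows", "kwargs": {
  "targets": [
    {"tx": -0.08, "ty": -0.01, "tz": -0.01, "spin": 0, "gripper": 1},
    {"tx": -0.22, "ty": -0.02, "tz": -0.01, "spin": 0, "gripper": 1},
    {"tx": -0.38, "ty": -0.03, "tz": -0.01, "spin": 0, "gripper": 1},
    {"tx": -0.54, "ty": -0.05, "tz": -0.01, "spin": 0, "gripper": 1},
    {"tx": -0.7, "ty": -0.06, "tz": -0.01, "spin": 0, "gripper": 1},
    {"tx": -0.86, "ty": -0.08, "tz": -0.01, "spin": 0, "gripper": 1},
    {"tx": -0.96, "ty": -0.085, "tz": -0.01, "spin": 0, "gripper": 1}
  ]
}}

```text
clock: 24.2
position: [458.3, 12.2, 278.6]
ee_rot: [-0.692, 0.721, 0.001, -0.001]
contact_force: [-0.1, -0.2, -1.3]
gripper_width: 16.8
```

```bash
python3 - <<'E'
from h import *
plan([(488.5,236,280,None)])
E
```

```text
clk 24.2 pos [458.3  12.2 278.6] jaw 177.7 zdir [-0.003 -0.001 -1.   ] w 16.8 F [-0.1 -0.2 -1.3] j6 -0.42
[-0.899 -0.084 -0.007] spin 0
```

>>> {"fn": "play_rows", "kwargs": {
  "targets": [
    {"tx": -0.1, "ty": -0.01, "tz": 0, "spin": 0, "gripper": 1},
    {"tx": -0.26, "ty": -0.025, "tz": 0, "spin": 0, "gripper": 1},
    {"tx": -0.42, "ty": -0.04, "tz": 0, "spin": 0, "gripper": 1},
    {"tx": -0.58, "ty": -0.055, "tz": 0, "spin": 0, "gripper": 1},
    {"tx": -0.74, "ty": -0.07, "tz": 0, "spin": 0, "gripper": 1},
    {"tx": -0.86, "ty": -0.08, "tz": 0, "spin": 0, "gripper": 1},
    {"tx": -0.9, "ty": -0.084, "tz": 0, "spin": 0, "gripper": 1},
    {"tx": -0.9, "ty": -0.084, "tz": 0, "spin": 0, "gripper": 1},
    {"tx": -0.9, "ty": -0.084, "tz": 0, "spin": 0, "gripper": 1}
  ]
}}

```text
clock: 25.32
position: [489.2, 233.7, 279.9]
ee_rot: [-0.692, 0.722, 0.0, -0.001]
contact_force: [-0.8, 0.2, -0.5]
gripper_width: 16.5
```

```bash
python3 - <<'E'
from h import *
plan([(488.5,236,280,None)])
d=grab('side'); s=read_state()
im=cv2.cvtColor(d["frame"],cv2.COLOR_RGB2BGR)
cv2.imwrite('pics/s16z.png',cv2.resize(im[60:220,220:380],None,fx=4,fy=4,interpolation=cv2.INTER_CUBIC))
P=pts(d);z=P[...,2]
for c in(s["position"],):
    r=np.hypot(P[...,0]-488,P[...,1]-236)
    for a in range(150,340,8):
        m=(r<20)&(z>a)&(z<a+8)
        if m.any(): print(a,m.sum(),P[m].mean(0).round(1))
E
```

```text
clk 25.32 pos [489.2 233.7 279.9] jaw 177.5 zdir [-0.001 -0.001 -1.   ] w 16.5 F [-0.8  0.2 -0.5] j6 -0.79
[-0.009  0.003 -0.   ] spin 0
150 27 [488.4 238.3 154.5]
158 7 [485.9 236.4 159.7]
182 2 [488.8 235.4 185.7]
190 4 [488.1 230.8 194.3]
198 5 [489.2 232.  202.3]
206 4 [487.7 232.6 209.7]
214 8 [488.5 232.3 217.7]
222 5 [488.9 233.6 226.5]
230 4 [487.4 233.1 233. ]
238 3 [487.6 230.  240.7]
246 6 [487.5 230.  249.3]
254 3 [488.7 230.9 257.2]
262 6 [487.7 229.6 265.8]
270 7 [487.8 230.2 274.4]
278 6 [485.2 224.4 284.1]
286 27 [487.5 225.9 290. ]
294 14 [487.2 226.6 298. ]
302 14 [485.9 226.9 305.7]
310 25 [486.  225.3 313.9]
318 31 [487.3 225.8 322.1]
326 28 [487.1 224.9 330.7]
334 23 [488.5 225.6 338.6]
```

View pics/s16z.png

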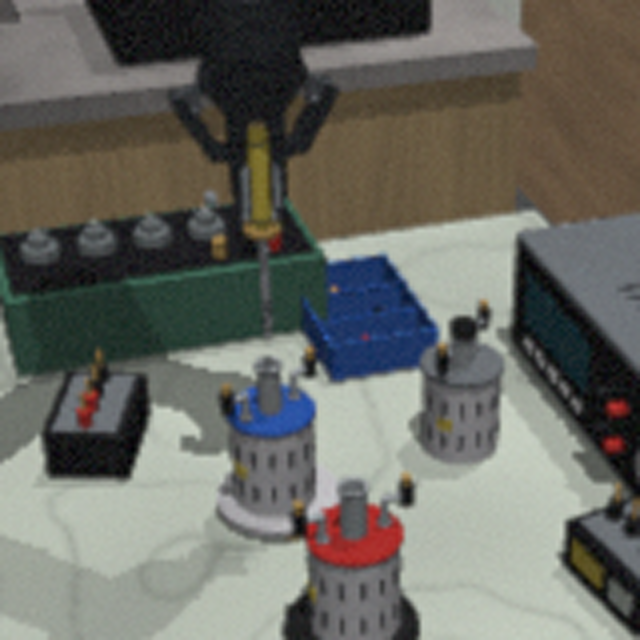

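>>> {"fn": "play_rows", "kwargs": {
  "targets": [
    {"tx": -0.009, "ty": 0.002, "tz": 0, "spin": 0, "gripper": 1},
    {"tx": -0.009, "ty": 0.002, "tz": 0.04, "spin": 0, "gripper": 1},
    {"tx": -0.009, "ty": 0.002, "tz": 0.08, "spin": 0, "gripper": 1},
    {"tx": -0.009, "ty": 0.002, "tz": 0.12, "spin": 0, "gripper": 1},
    {"tx": -0.009, "ty": 0.002, "tz": 0.15, "spin": 0, "gripper": 1},
    {"tx": -0.009, "ty": 0.002, "tz": 0.15, "spin": 0, "gripper": 1}
  ]
}}

```text
clock: 26.12
position: [488.8, 236.7, 241.8]
ee_rot: [-0.692, 0.722, 0.0, -0.001]
contact_force: [-0.5, -0.1, -0.7]
gripper_width: 16.9
```

```bash
python3 - <<'E'
from h import *
plan([(488.5,236,152,None)])
d=grab('side'); s=read_state()
im=cv2.cvtColor(d["frame"],cv2.COLOR_RGB2BGR)
cv2.imwrite('pics/s17z.png',cv2.resize(im[80:200,230:330],None,fx=5,fy=5,interpolation=cv2.INTER_CUBIC))
E
```

```text
clk 26.12 pos [488.8 236.7 241.8] jaw 177.6 zdir [-0.001 -0.001 -1.   ] w 16.9 F [-0.5 -0.1 -0.7] j6 -0.79
[0.003 0.    0.359] spin 0
```

View pics/s17z.png

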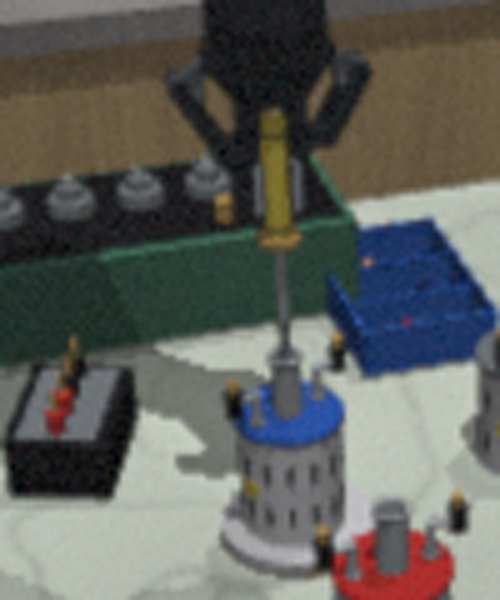

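>>> {"fn": "play_rows", "kwargs": {
  "targets": [
    {"tx": 0, "ty": 0, "tz": 0.05, "spin": 0, "gripper": 1},
    {"tx": 0, "ty": 0, "tz": 0.11, "spin": 0, "gripper": 1},
    {"tx": 0, "ty": 0, "tz": 0.17, "spin": 0, "gripper": 1},
    {"tx": 0, "ty": 0, "tz": 0.23, "spin": 0, "gripper": 1},
    {"tx": 0, "ty": 0, "tz": 0.29, "spin": 0, "gripper": 1},
    {"tx": 0, "ty": 0, "tz": 0.33, "spin": 0, "gripper": 1},
    {"tx": 0, "ty": 0, "tz": 0.33, "spin": 0, "gripper": 1}
  ]
}}

```text
clock: 27.05
position: [488.7, 236.7, 159.3]
ee_rot: [-0.692, 0.722, 0.0, -0.001]
contact_force: [-0.4, 0.8, -0.6]
gripper_width: 16.6
```

```bash
python3 - <<'E'
from h import *
plan([(488.5,236,152,None)])
E
```

```text
clk 27.05 pos [488.7 236.7 159.3] jaw 177.6 zdir [-0.001 -0.001 -1.   ] w 16.6 F [-0.4  0.8 -0.6] j6 -0.79
[0.003 0.001 0.029] spin 0
```

>>> {"fn": "play_rows", "kwargs": {
  "targets": [
    {"tx": 0, "ty": 0, "tz": 0.008, "spin": 0, "gripper": 1},
    {"tx": 0, "ty": 0, "tz": 0.016, "spin": 0, "gripper": 1},
    {"tx": 0, "ty": 0, "tz": 0.022, "spin": 0, "gripper": 1},
    {"tx": 0, "ty": 0, "tz": 0.022, "spin": 0, "gripper": 1}
  ]
}}

```text
clock: 27.55
position: [489.1, 237.0, 154.8]
ee_rot: [-0.692, 0.722, 0.0, 0.0]
contact_force: [-0.2, 0.5, -0.1]
gripper_width: 17.1
```

```bash
python3 - <<'E'
from h import *
plan([(488.5,236,152,None)])
d=grab('side'); s=read_state()
im=cv2.cvtColor(d["frame"],cv2.COLOR_RGB2BGR)
cv2.imwrite('pics/s18z.png',cv2.resize(im[80:200,230:330],None,fx=5,fy=5,interpolation=cv2.INTER_CUBIC))
E
```

```text
clk 27.55 pos [489.1 237.  154.8] jaw 177.6 zdir [ 0.  0. -1.] w 17.1 F [-0.2  0.5 -0.1] j6 -0.79
[0.004 0.002 0.011] spin 0
```

View pics/s18z.png

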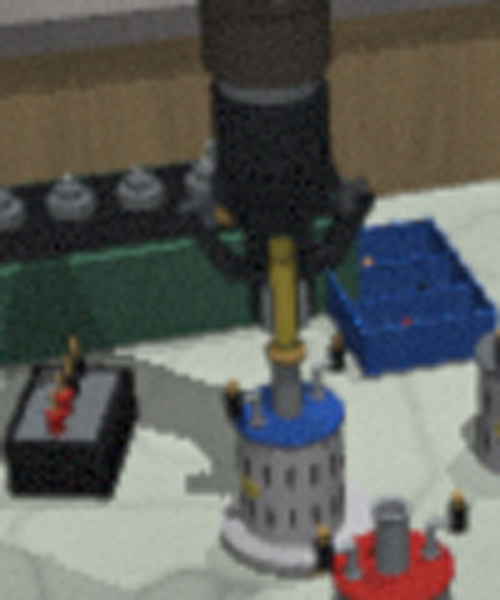

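No contact force yet, though the collar is right at the mouth. I'll press slowly until it stops.

>>> {"fn": "play_rows", "kwargs": {
  "targets": [
    {"tx": 0, "ty": 0, "tz": 0.005, "spin": 0, "gripper": 1},
    {"tx": 0, "ty": 0, "tz": 0.01, "spin": 0, "gripper": 1},
    {"tx": 0, "ty": 0, "tz": 0.014, "spin": 0, "gripper": 1},
    {"tx": 0, "ty": 0, "tz": 0.014, "spin": 0, "gripper": 1},
    {"tx": 0, "ty": 0, "tz": 0.014, "spin": 0, "gripper": 1}
  ]
}}

```text
clock: 28.22
position: [489.7, 237.2, 154.1]
ee_rot: [-0.692, 0.722, -0.001, 0.001]
contact_force: [-4.7, -1.4, 12.7]
gripper_width: 16.8
```

```bash
python3 - <<'E'
from h import *
plan([(488.5,236,152,None)])
E
```

```text
clk 28.23 pos [489.7 237.2 154.1] jaw 177.6 zdir [ 0.002  0.001 -1.   ] w 16.8 F [-4.7 -1.4 12.7] j6 -0.79
[0.005 0.004 0.008] spin 0
```

>>> {"fn": "play_rows", "kwargs": {
  "targets": [
    {"tx": 0, "ty": 0, "tz": 0, "spin": 0, "gripper": 1},
    {"tx": 0, "ty": 0, "tz": 0, "spin": 0, "gripper": 1},
    {"tx": 0, "ty": 0, "tz": -0.04, "spin": 0, "gripper": 1},
    {"tx": 0, "ty": 0, "tz": -0.1, "spin": 0, "gripper": 1},
    {"tx": 0, "ty": 0, "tz": -0.18, "spin": 0, "gripper": 1},
    {"tx": 0, "ty": 0, "tz": -0.26, "spin": 0, "gripper": 1},
    {"tx": 0, "ty": 0, "tz": -0.34, "spin": 0, "gripper": 1},
    {"tx": 0, "ty": 0, "tz": -0.42, "spin": 0, "gripper": 1},
    {"tx": 0, "ty": 0, "tz": -0.5, "spin": 0, "gripper": 1},
    {"tx": 0, "ty": 0, "tz": -0.55, "spin": 0, "gripper": 1},
    {"tx": 0, "ty": 0, "tz": -0.55, "spin": 0, "gripper": 1}
  ]
}}

```text
clock: 29.6
position: [489.4, 237.2, 289.7]
ee_rot: [-0.692, 0.722, -0.0, 0.001]
contact_force: [0.1, 0.3, -1.2]
gripper_width: 16.8
```

```bash
python3 - <<'E'
from h import *
plan([(390,-10,290,-2),(390,-10,98,-2)])
d=grab('side'); s=read_state(); save(d,'s19.png')
im=cv2.cvtColor(d["frame"],cv2.COLOR_RGB2BGR)
cv2.imwrite('pics/s19z.png',cv2.resize(im[60:220,220:380],None,fx=4,fy=4,interpolation=cv2.INTER_CUBIC))
E
```

```text
clk 29.6 pos [489.4 237.2 289.7] jaw 177.6 zdir [ 0.002  0.001 -1.   ] w 16.8 F [ 0.1  0.3 -1.2] j6 -0.79
[ 1.005  0.355 -0.003] spin -0.01
[1.006 0.357 0.765] spin -0.01
```

View pics/s19z.png

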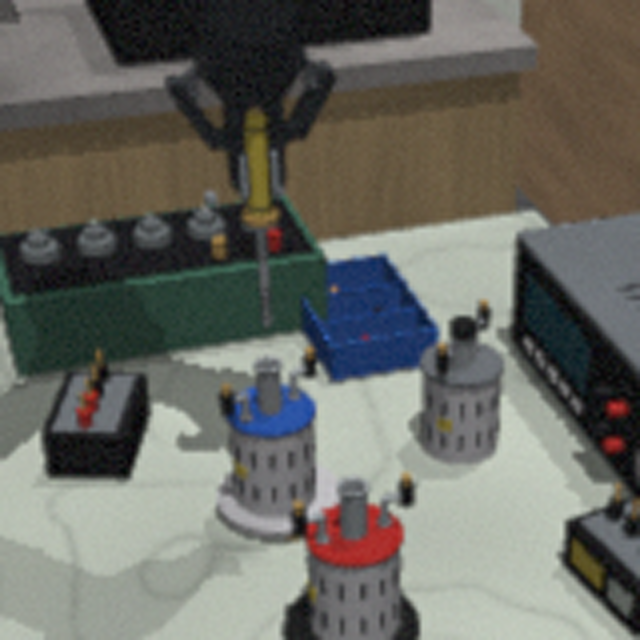

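>>> {"fn": "play_rows", "kwargs": {
  "targets": [
    {"tx": 0.1, "ty": 0.04, "tz": 0, "spin": 0, "gripper": 1},
    {"tx": 0.28, "ty": 0.1, "tz": 0, "spin": 0, "gripper": 1},
    {"tx": 0.46, "ty": 0.17, "tz": 0, "spin": 0, "gripper": 1},
    {"tx": 0.64, "ty": 0.23, "tz": 0, "spin": 0, "gripper": 1},
    {"tx": 0.82, "ty": 0.3, "tz": 0.05, "spin": 0, "gripper": 1},
    {"tx": 0.95, "ty": 0.34, "tz": 0.15, "spin": 0, "gripper": 1},
    {"tx": 1.0, "ty": 0.355, "tz": 0.3, "spin": 0, "gripper": 1},
    {"tx": 1.0, "ty": 0.355, "tz": 0.45, "spin": 0, "gripper": 1},
    {"tx": 1.0, "ty": 0.355, "tz": 0.6, "spin": 0, "gripper": 1},
    {"tx": 1.0, "ty": 0.355, "tz": 0.7, "spin": 0, "gripper": 1},
    {"tx": 1.0, "ty": 0.355, "tz": 0.73, "spin": 0, "gripper": 1},
    {"tx": 1.0, "ty": 0.355, "tz": 0.73, "spin": 0, "gripper": 1}
  ]
}}

```text
clock: 31.15
position: [389.8, -9.1, 106.1]
ee_rot: [-0.692, 0.722, 0.0, -0.001]
contact_force: [0.3, -0.1, -0.7]
gripper_width: 16.3
```

```bash
python3 - <<'E'
from h import *
plan([(390,-10,98,-2)])
d=grab('side'); s=read_state()
im=cv2.cvtColor(d["frame"],cv2.COLOR_RGB2BGR)
cv2.imwrite('pics/s20z.png',cv2.resize(im[100:280,180:380],None,fx=3.5,fy=3.5,interpolation=cv2.INTER_CUBIC))
E
```

```text
clk 31.15 pos [389.8  -9.1 106.1] jaw 177.6 zdir [-0.001 -0.001 -1.   ] w 16.3 F [ 0.3 -0.1 -0.7] j6 -0.44
[ 0.003 -0.001  0.032] spin -0.009
```

View pics/s20z.png

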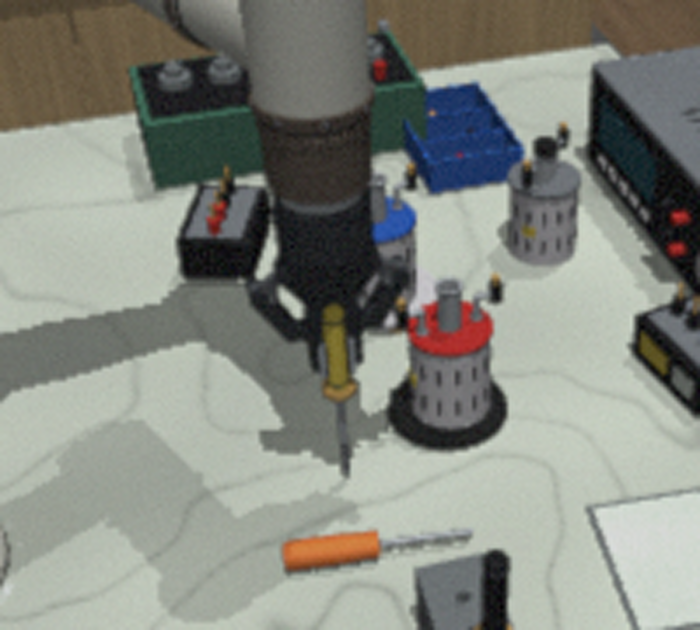

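>>> {"fn": "play_rows", "kwargs": {
  "targets": [
    {"tx": 0, "ty": 0, "tz": 0.03, "spin": 0, "gripper": 1},
    {"tx": 0, "ty": 0, "tz": 0.05, "spin": 0, "gripper": 1},
    {"tx": -0.05, "ty": 0, "tz": 0.052, "spin": 0, "gripper": 1},
    {"tx": -0.1, "ty": 0, "tz": 0.058, "spin": 0, "gripper": 1},
    {"tx": -0.149, "ty": 0, "tz": 0.069, "spin": 0, "gripper": 1},
    {"tx": -0.197, "ty": 0, "tz": 0.084, "spin": 0, "gripper": 1}
  ]
}}

```text
clock: 31.95
position: [394.1, 41.1, 87.4]
ee_rot: [-0.693, 0.721, -0.001, 0.002]
contact_force: [0.2, -0.5, 5.7]
gripper_width: 16.3
```

```bash
python3 - <<'E'
from h import *
plan([])
d=grab('side'); s=read_state()
im=cv2.cvtColor(d["frame"],cv2.COLOR_RGB2BGR)
cv2.imwrite('pics/s21z.png',cv2.resize(im[100:280,180:380],None,fx=3.5,fy=3.5,interpolation=cv2.INTER_CUBIC))
E
```

```text
clk 31.95 pos [394.1  41.1  87.4] jaw 177.7 zdir [ 0.005  0.001 -1.   ] w 16.3 F [ 0.2 -0.5  5.7] j6 -0.56
```

View pics/s21z.png

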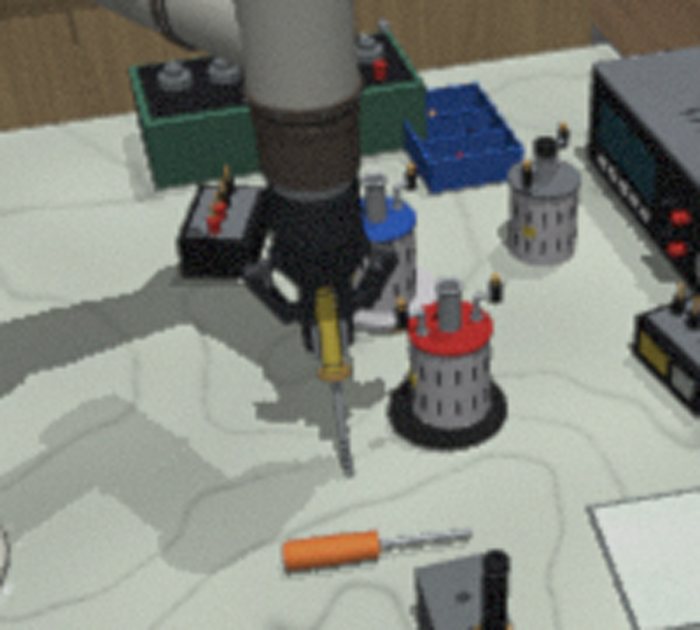

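>>> {"fn": "play_rows", "kwargs": {
  "targets": [
    {"tx": -0.046, "ty": 0, "tz": 0.019, "spin": 0, "gripper": 1},
    {"tx": -0.091, "ty": 0, "tz": 0.041, "spin": 0, "gripper": 1},
    {"tx": -0.133, "ty": 0, "tz": 0.067, "spin": 0, "gripper": 1},
    {"tx": -0.173, "ty": 0, "tz": 0.097, "spin": 0, "gripper": 1},
    {"tx": -0.21, "ty": 0, "tz": 0.13, "spin": 0, "gripper": 1},
    {"tx": -0.244, "ty": 0, "tz": 0.166, "spin": 0, "gripper": 1},
    {"tx": -0.275, "ty": 0, "tz": 0.204, "spin": 0, "gripper": 1},
    {"tx": -0.302, "ty": 0, "tz": 0.245, "spin": 0, "gripper": 1}
  ]
}}

```text
clock: 33.0
position: [395.4, 116.5, 23.5]
ee_rot: [-0.692, 0.722, 0.0, 0.0]
contact_force: [0.6, 1.0, 3.3]
gripper_width: 16.5
```

```bash
python3 - <<'E'
from h import *
plan([])
d=grab('side'); s=read_state()
im=cv2.cvtColor(d["frame"],cv2.COLOR_RGB2BGR)
cv2.imwrite('pics/s22z.png',cv2.resize(im[100:280,180:380],None,fx=3.5,fy=3.5,interpolation=cv2.INTER_CUBIC))
E
```

```text
clk 33.0 pos [395.4 116.5  23.5] jaw 177.6 zdir [ 0.001  0.001 -1.   ] w 16.5 F [0.6 1.  3.3] j6 -0.73
```

View pics/s22z.png

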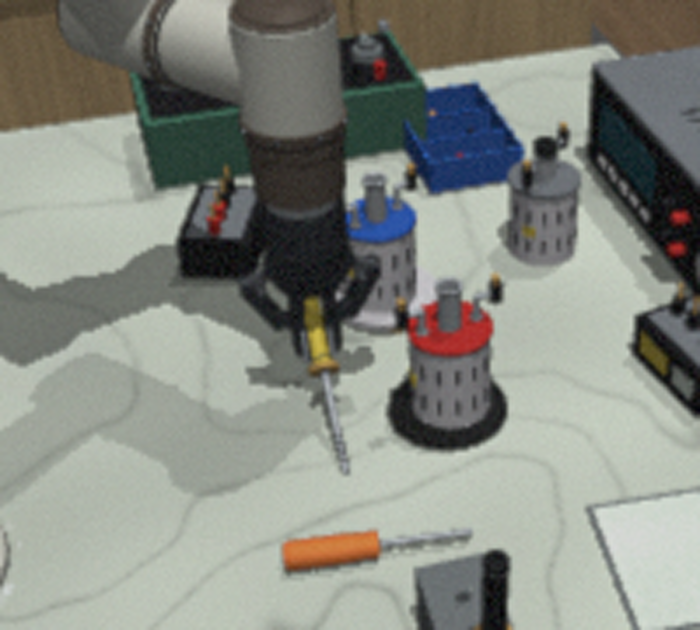

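>>> {"fn": "play_rows", "kwargs": {
  "targets": [
    {"tx": -0.023, "ty": 0, "tz": 0.043, "spin": 0, "gripper": 1},
    {"tx": -0.042, "ty": 0, "tz": 0.088, "spin": 0, "gripper": 1},
    {"tx": -0.058, "ty": 0, "tz": 0.13, "spin": 0, "gripper": 1},
    {"tx": -0.067, "ty": 0, "tz": 0.165, "spin": 0, "gripper": 1},
    {"tx": -0.067, "ty": 0, "tz": 0.165, "spin": 0, "gripper": 1}
  ]
}}

```text
clock: 33.67
position: [395.1, 131.7, -18.2]
ee_rot: [-0.692, 0.722, 0.0, -0.001]
contact_force: [0.1, -1.7, 1.5]
gripper_width: 16.5
```

```bash
python3 - <<'E'
from h import *
plan([])
d=grab('side'); s=read_state()
im=cv2.cvtColor(d["frame"],cv2.COLOR_RGB2BGR)
cv2.imwrite('pics/s23z.png',cv2.resize(im[140:260,220:340],None,fx=5,fy=5,interpolation=cv2.INTER_CUBIC))
P=pts(d);z=P[...,2]
m=cmask(d,'yellow')&(np.hypot(P[...,0]-395,P[...,1]-130)<80)
for a in range(60,190,10):
    k=m&(P[...,1]>a)&(P[...,1]<a+10)
    if k.any(): print(a,k.sum(),P[k].mean(0).round(1),P[k][:,2].max().round(1))
r=(abs(P[...,0]-395)<30)&(P[...,1]>-20)&(P[...,1]<130)&(z>7)
for a in range(-20,130,10):
    k=r&(P[...,1]>a)&(P[...,1]<a+10)
    if k.any(): print('all',a,k.sum(),P[k].mean(0).round(1),P[k][:,2].max().round(1))
E
```

```text
clk 33.67 pos [395.1 131.7 -18.2] jaw 177.6 zdir [-0.002 -0.002 -1.   ] w 16.5 F [ 0.1 -1.7  1.5] j6 -0.76
100 1 [394.6 110.   38.7] 38.7
110 11 [393.7 115.9  38.2] 41.8
120 10 [393.  125.5  39.1] 41.7
130 10 [394.9 134.4  42.7] 45.8
140 7 [394.2 145.1  45.8] 48.3
150 8 [396.8 155.3  45.8] 48.8
160 4 [398.4 162.   48. ] 49.5
all 0 5 [389.5   4.9   9.6] 12.5
all 10 6 [389.5  14.6  10.7] 12.4
all 20 8 [389.3  24.2  13.8] 17.5
all 30 6 [390.7  34.1  15.7] 18.6
all 40 7 [390.3  45.6  16.3] 19.1
all 50 6 [391.2  56.4  18.8] 20.9
all 60 6 [390.6  64.5  22.4] 25.9
all 70 7 [391.6  74.7  24.4] 27.1
all 80 78 [393.1  88.7 272. ] 355.0
all 90 932 [393.6  95.1 259.1] 361.1
all 100 387 [392.2 103.7 242.3] 367.3
all 110 199 [394.3 115.3 169.9] 368.6
all 120 246 [393.1 123.8 123.1] 369.6
```

View pics/s23z.png

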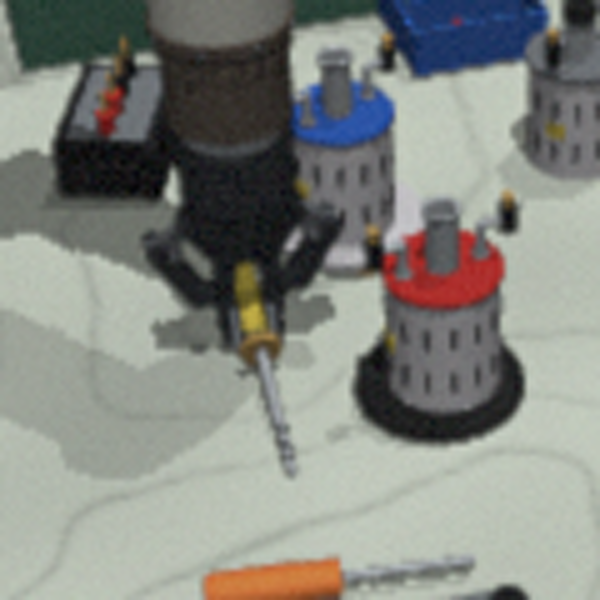

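>>> {"fn": "play_rows", "kwargs": {
  "targets": [
    {"tx": 0, "ty": 0, "tz": -0.06, "spin": 0, "gripper": 1},
    {"tx": 0, "ty": 0, "tz": -0.18, "spin": 0, "gripper": 1},
    {"tx": 0, "ty": 0, "tz": -0.34, "spin": 0, "gripper": 1},
    {"tx": 0, "ty": 0, "tz": -0.48, "spin": 0, "gripper": 1},
    {"tx": 0.1, "ty": 0, "tz": -0.52, "spin": 0, "gripper": 1},
    {"tx": 0.26, "ty": -0.03, "tz": -0.52, "spin": 0, "gripper": 1},
    {"tx": 0.42, "ty": -0.06, "tz": -0.52, "spin": 0, "gripper": 1},
    {"tx": 0.58, "ty": -0.09, "tz": -0.52, "spin": 0, "gripper": 1},
    {"tx": 0.72, "ty": -0.11, "tz": -0.52, "spin": 0, "gripper": 1},
    {"tx": 0.8, "ty": -0.125, "tz": -0.52, "spin": 0, "gripper": 1},
    {"tx": 0.8, "ty": -0.125, "tz": -0.48, "spin": 0, "gripper": 1},
    {"tx": 0.8, "ty": -0.125, "tz": -0.48, "spin": 0, "gripper": 1}
  ]
}}

```text
clock: 35.22
position: [417.3, -68.7, 101.7]
ee_rot: [-0.692, 0.722, 0.001, -0.001]
contact_force: [0.5, 0.4, -0.0]
gripper_width: 16.9
```

```bash
cat > m.py <<'E'
from h import *
import sys
plan([(418,-71,82,None)])
d=grab('side'); s=read_state(); p=s["position"]
im=cv2.cvtColor(d["frame"],cv2.COLOR_RGB2BGR)
u,v=map(int,proj(d,p)); v0=max(0,v-60); u0=max(0,u-70)
cv2.imwrite('pics/'+sys.argv[1],cv2.resize(im[v0:v0+140,u0:u0+140],None,fx=4,fy=4,interpolation=cv2.INTER_CUBIC))
P=pts(d);z=P[...,2]
m=cmask(d,'yellow')&(np.linalg.norm(P[...,:2]-p[:2],axis=-1)<70)&(abs(z-p[2]-50)<50)
q=P[m]; print('handle n',len(q)); c=np.polyfit(q[:,1],q[:,2],1); print('handle slope deg',np.degrees(np.arctan(c[0])).round(1))
t=(abs(P[...,0]-p[0]+4)<14)&(P[...,1]>p[1]-150)&(P[...,1]<p[1]-52)&(abs(z-(p[2]+32))<22)
q=P[t]; print('shaft n',len(q))
if len(q)>8:
    for _ in range(3):
        c=np.polyfit(q[:,1],q[:,2],1); e=q[:,2]-np.polyval(c,q[:,1]); q=q[abs(e)<5]
    print('shaft slope',np.degrees(np.arctan(c[0])).round(1),len(q),q.min(0).round(1),q.max(0).round(1))
E
python3 m.py s24z.png
```

```text
clk 35.23 pos [417.3 -68.7 101.7] jaw 177.5 zdir [-0.002  0.    -1.   ] w 16.9 F [ 0.5  0.4 -0. ] j6 -0.27
[ 0.009 -0.003  0.079] spin 0
handle n 69
handle slope deg 15.3
shaft n 82
shaft slope 14.7 82 [ 407.5 -200.   119.6] [ 417.9 -122.4  146.4]
```

View pics/s24z.png

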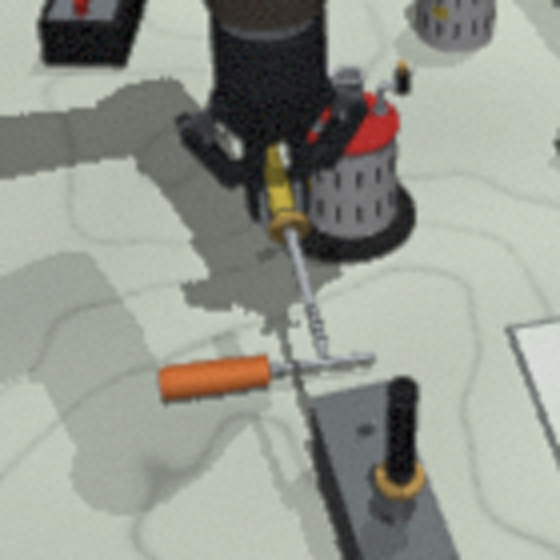

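>>> {"fn": "play_rows", "kwargs": {
  "targets": [
    {"tx": 0.03, "ty": 0, "tz": 0.04, "spin": 0, "gripper": 1},
    {"tx": 0.03, "ty": 0, "tz": 0.1, "spin": 0, "gripper": 1},
    {"tx": 0.03, "ty": 0, "tz": 0.16, "spin": 0, "gripper": 1},
    {"tx": 0.03, "ty": 0, "tz": 0.19, "spin": 0, "gripper": 1},
    {"tx": 0.03, "ty": 0, "tz": 0.22, "spin": 0, "gripper": 1},
    {"tx": 0.03, "ty": 0, "tz": 0.24, "spin": 0, "gripper": 1},
    {"tx": 0.03, "ty": 0, "tz": 0.24, "spin": 0, "gripper": 1}
  ]
}}

```text
clock: 36.15
position: [418.6, -76.2, 42.8]
ee_rot: [-0.692, 0.722, -0.0, 0.0]
contact_force: [0.4, 2.0, 2.6]
gripper_width: 16.5
```

```bash
python3 m.py s25z.png
```

```text
clk 36.15 pos [418.6 -76.2  42.8] jaw 177.6 zdir [ 0.001 -0.    -1.   ] w 16.5 F [0.4 2.  2.6] j6 -0.25
[-0.021  0.003 -0.157] spin 0
handle n 60
handle slope deg 8.7
shaft n 188
shaft slope 11.7 151 [ 400.7 -226.2   68.1] [ 428.3 -128.4   91.6]
```

View pics/s25z.png

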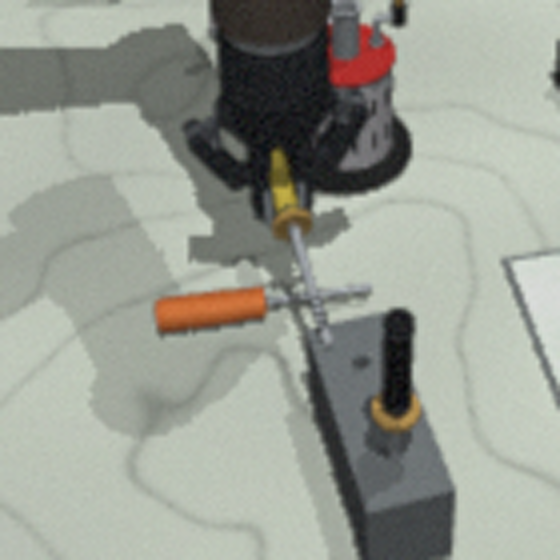

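>>> {"fn": "play_rows", "kwargs": {
  "targets": [
    {"tx": 0, "ty": 0, "tz": 0.025, "spin": 0, "gripper": 1},
    {"tx": 0, "ty": 0, "tz": 0.05, "spin": 0, "gripper": 1},
    {"tx": 0, "ty": 0, "tz": 0.075, "spin": 0, "gripper": 1},
    {"tx": 0, "ty": 0, "tz": 0.085, "spin": 0, "gripper": 1},
    {"tx": 0, "ty": 0, "tz": 0.085, "spin": 0, "gripper": 1}
  ]
}}

```text
clock: 36.83
position: [418.3, -76.5, 21.3]
ee_rot: [-0.692, 0.722, 0.0, -0.0]
contact_force: [0.7, -0.8, 3.5]
gripper_width: 16.5
```

```bash
python3 m.py s26z.png
```

```text
clk 36.83 pos [418.3 -76.5  21.3] jaw 177.6 zdir [-0. -0. -1.] w 16.5 F [ 0.7 -0.8  3.5] j6 -0.25
[-0.022  0.002 -0.243] spin 0
handle n 46
handle slope deg -0.7
shaft n 126
shaft slope 0.0 69 [ 401.2 -225.3   65.9] [ 428.2 -185.9   72.2]
```

View pics/s26z.png

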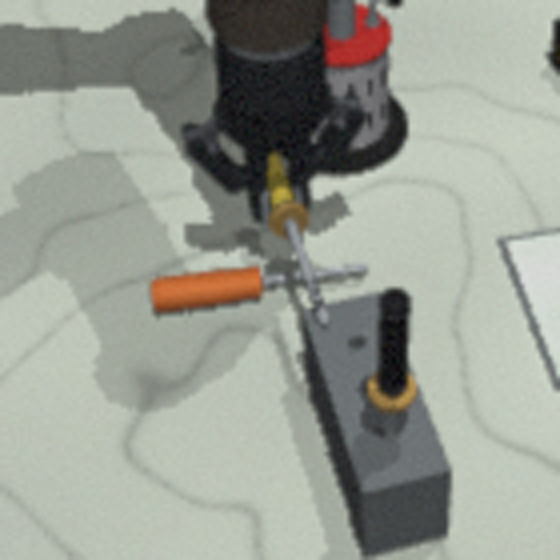

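>>> {"fn": "play_rows", "kwargs": {
  "targets": [
    {"tx": 0, "ty": 0, "tz": -0.05, "spin": 0, "gripper": 1},
    {"tx": 0, "ty": 0, "tz": -0.14, "spin": 0, "gripper": 1},
    {"tx": 0, "ty": 0, "tz": -0.26, "spin": 0, "gripper": 1},
    {"tx": 0, "ty": 0, "tz": -0.36, "spin": 0, "gripper": 1},
    {"tx": 0, "ty": 0, "tz": -0.4, "spin": 0, "gripper": 1},
    {"tx": 0, "ty": 0, "tz": -0.4, "spin": 0, "gripper": 1}
  ]
}}

```text
clock: 37.62
position: [418.0, -76.2, 121.7]
ee_rot: [-0.692, 0.722, 0.0, 0.001]
contact_force: [-0.3, -0.2, -0.8]
gripper_width: 16.3
```

```bash
python3 m.py s27z.png; python3 -c "
from h import *
plan([(650,-55,121,None)])"
```

```text
clk 37.62 pos [418.  -76.2 121.7] jaw 177.5 zdir [ 0.001  0.001 -1.   ] w 16.3 F [-0.3 -0.2 -0.8] j6 -0.25
[-0.021  0.001  0.159] spin 0
handle n 52
handle slope deg 3.2
shaft n 41
shaft slope 1.8 41 [ 408.2 -209.6  168.7] [ 417.  -134.6  174.9]
clk 37.67 pos [417.5 -76.3 121. ] jaw 177.5 zdir [-0.001  0.    -1.   ] w 16.4 F [ 0.6  1.  -0.9] j6 -0.25
[-0.125 -0.925 -0.001] spin 0
```

View pics/s27z.png

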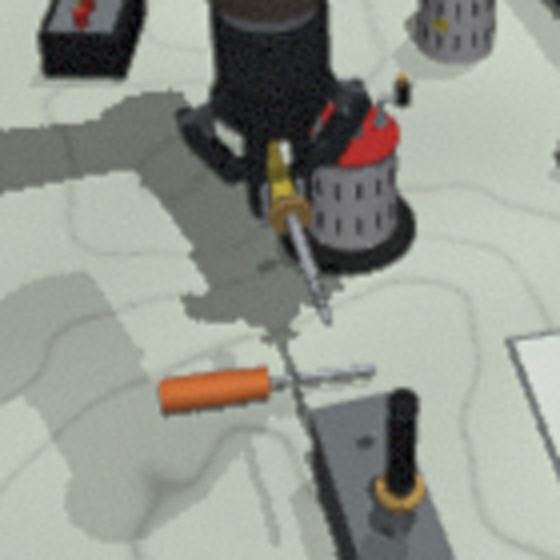

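>>> {"fn": "play_rows", "kwargs": {
  "targets": [
    {"tx": -0.01, "ty": -0.07, "tz": 0, "spin": 0, "gripper": 1},
    {"tx": -0.02, "ty": -0.18, "tz": 0, "spin": 0, "gripper": 1},
    {"tx": -0.035, "ty": -0.3, "tz": 0, "spin": 0, "gripper": 1},
    {"tx": -0.05, "ty": -0.42, "tz": 0, "spin": 0, "gripper": 1},
    {"tx": -0.065, "ty": -0.54, "tz": 0, "spin": 0, "gripper": 1},
    {"tx": -0.08, "ty": -0.66, "tz": 0, "spin": 0, "gripper": 1},
    {"tx": -0.095, "ty": -0.78, "tz": 0, "spin": 0, "gripper": 1},
    {"tx": -0.11, "ty": -0.88, "tz": 0, "spin": 0, "gripper": 1},
    {"tx": -0.117, "ty": -0.94, "tz": 0, "spin": 0, "gripper": 1},
    {"tx": -0.117, "ty": -0.94, "tz": 0, "spin": 0, "gripper": 1},
    {"tx": -0.117, "ty": -0.94, "tz": 0, "spin": 0, "gripper": 1}
  ]
}}

```text
clock: 39.05
position: [653.7, -57.1, 120.2]
ee_rot: [-0.692, 0.722, 0.001, -0.001]
contact_force: [-0.0, 0.3, -0.7]
gripper_width: 16.8
```

```bash
python3 m.py s28z.png; python3 - <<'E'
from h import *
d=grab('side'); save(d,'s28.png'); P=pts(d); z=P[...,2]
for nm,c,dz in(('blue',(489,236),16),('red',(505,54.5),6)):
    r=np.hypot(P[...,0]-c[0],P[...,1]-c[1])
    ms=cmask(d,nm)&(r<60)&(z>dz+80); vv,uu=np.nonzero(ms)
    L=np.array([ray(d,u,v,dz+94)[:2] for u,v in zip(uu,vv)]).astype(np.float32); print(nm,cv2.minEnclosingCircle(L), np.median(z[ms]))
save(grab('top'),'t28.png')
E
```

```text
clk 39.05 pos [653.7 -57.1 120.2] jaw 177.6 zdir [-0.002 -0.    -1.   ] w 16.8 F [-0.   0.3 -0.7] j6 -0.2
[0.096 0.939 0.155] spin 0
handle n 23
handle slope deg 2.9
shaft n 60
shaft slope 1.7 60 [ 643.4 -188.7  167.8] [ 653.7 -111.8  174.3]
blue ((486.7155456542969, 238.66064453125), 38.58282470703125) 112.32340996268863
red ((508.08233642578125, 55.911380767822266), 39.439388275146484) 102.22858919902279
```

View pics/s28.png

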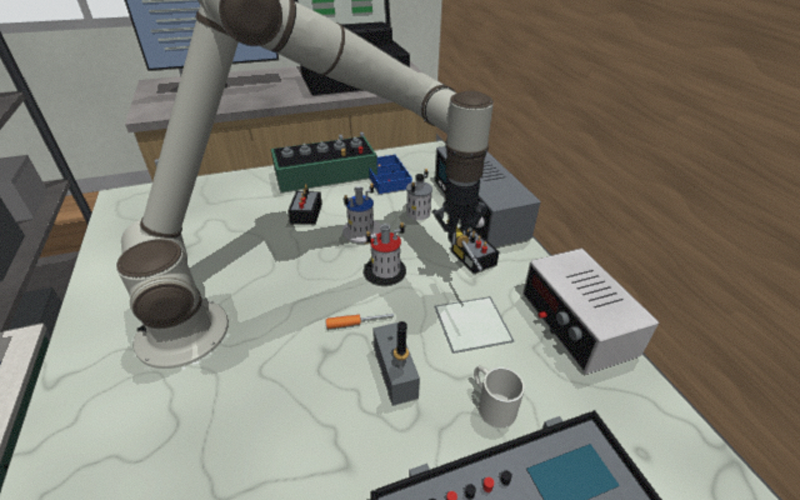

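View pics/t28.png

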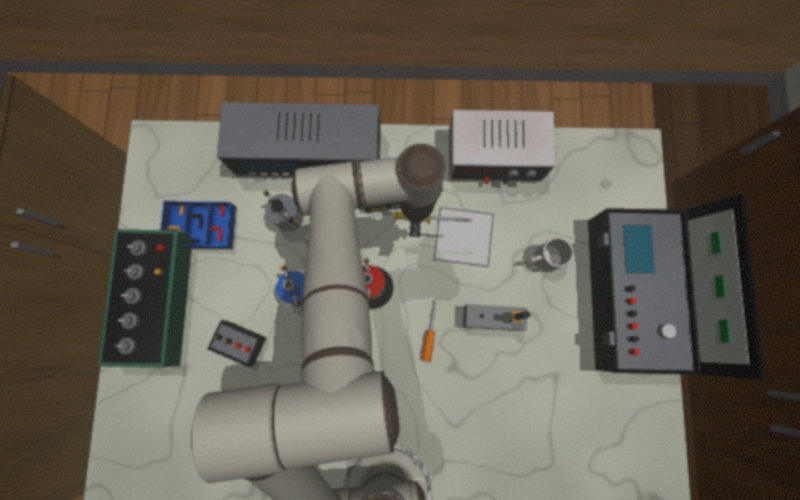

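```bash
python3 - <<'E'
from h import *
plan([]); print(job_done())
E
```

```text
clk 39.2 pos [653.8 -57.1 121.4] jaw 177.6 zdir [-0.  0. -1.] w 16.1 F [ 0.8  0.1 -0.5] j6 -0.2
the job is handed in; nothing more can be done
None
```

I handed the job in at 39.2 s. The two standards are swapped, the blue one has been gauged, and the yellow rod is held level over the card. `job_done()` gives no verdict, so this rests on my own checks.

**What I did**
- **Swap:** I parked the red standard on the bench, moved blue to the stand, then moved red to the mat.
- **Gauging:** I slid the yellow rod into blue's tube until the collar stopped on the mouth, with about 13 N of push and the collar at the expected 156 mm. I held it there, then drew it out.
- **Turning the rod level:** The moves can't tilt the gripper, so I turned the rod within the closed fingers. I leaned its tip on the bare bench, then pressed it gently on the rack's top, with no more than about 6 N measured.

**Last checks**
- **Rod:** Still gripped, 2–3° off level by the depth data, with no visible contact and near-zero measured force. The tip is about 5 mm from the card's centre and about 168 mm above the bench.
- **Standards:** Both were upright. Blue is about 3 mm from the stand's centre and red about 4 mm from the mat's. The arm partly hid them in the last top view.
- **Other things on the bench:** The black-handled rod is still in the rack, and nothing else looks moved.

**Disagreement:** The real fingertips sit about 41 mm farther back than the stated tool frame gives (27 mm behind the reported TCP when shut, not 14 mm ahead). I corrected for this from the pictures, and all the later grasps fitted the correction to within about 5 mm.

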